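Pin the swung adapter plate into line and latch it

ROBOT

A 6-joint arm with a two-finger parallel gripper is mounted at the origin on the work surface. World frame = base frame: x ahead of the robot, y to its left, z up, the work surface at z = 0. Lengths are in mm, angles in rad, forces in N, time in s.
With the tool pointing down it reaches from about 300 to 775 mm from the base axis. Payload 14.6 kg.
Tool frame: the origin (TCP) lies between the finger pads; the fingertips stand 25 mm ahead of it and the grasp point (between the pads) lies 6 mm ahead of it; z points along the fingers, x is the direction in which the jaws open and shut, and the axes are right-handed (so a half turn about z gives the same grasp; the last joint's range is limited). The gripper opens to 94 mm and grips with 3 to 60 N. Pads are 16 mm wide; open, the fingers measure 119 mm over their backs; the gripper's body (75 mm by 177 mm) begins 78 mm behind the grasp point.
Start: joints at [-1.401, 0.3, 1.521, -0, 1.321, -0.067], TCP at [129.02, -534.643, 230.446] pointing down, gripper open.
Joint ranges: [-3.03, 3.03], [-0.79, 2.21], [0.23, 2.52], [-1.04, 4.18], [0, 3.07], [-2.55, 2.55]. Speed limits (rad/s): [2.22, 2.22, 2.57, 3.14, 3.14, 3.14].

INTERFACE

Orientations are given as [roll, pitch, yaw] about the fixed x, y, z axes, in that order (R = Rz(yaw) Ry(pitch) Rx(roll)).
In Python, from cell import manip gives the robot as it stands.
- The arm moves only by the tool apply_moves, never from a script. Its argument "series" is a list of rows, each a list of 3 entries, a list of its own where there are three numbers: the shift along the world's x, y, z in cm, then the turn, a rotation vector about the world's x, y, z in rad, then the opening in per cent of the stroke, from 0 (shut) to 100 (fully open). A call has exactly 10 rows; each row is the pose to reach, as a shift and turn from the pose commanded when the call began; what a row does not reach only later rows make up. A row lasts 1/8 s, in which the tool goes at most 62.5 mm and 10.7 degrees, less where a joint would pass 70% of its speed; a pose out of reach is approached as far as the arm can. A call with a gripper value outside its range is refused whole. The fingers move at their own pace and stop on an object; "grip_force" is the grip in N (left out, the last holds). Time passes only in rows, so rows that repeat a pose let the fingers close, or fill a call up. It gives the time, the measured TCP pose, the force and the opening at its end, in the units of the state.
- manip.read_state(): the state, without advancing time (a new reading comes with each control period).
- manip.camera(name): name is "scene" or "top" or "wrist"; returns (picture, depth): 420x560x3 uint8, red, green, blue; 420x560 float32, mm along the optical axis (not along the pixel's ray), 0 where there is no reading.
- manip.camera_info(name): a dict with "intrinsics" (3x3 intrinsics, pixels), "extrinsics" (4x4, takes a point from world to camera coordinates); the wrist camera has in their place "hand_eye" (4x4, takes a point from camera to tool coordinates, whose origin is the TCP and whose axes are the tool frame's). Camera axes: x right, y down, z forward; pixel columns grow to the right and rows downward; lengths in mm; the calibration is good to about 2 mm. A picture is of the moment at which its call begins: read the wrist's pose just before it. camera_info takes no time and is no camera call.
- manip.sign_off(): hands the job in, once; it reports no verdict.
The state is a dict: "clock": time; "joints": joint angles; "qd": joint speeds; "effort": joint torques, N m; "eef_pos": TCP position; "eef_rot": TCP orientation; "wrist_force": force on the tool from outside, world axes, zero at the start; "moment": the same for the moment, N m; "finger_gap": finger opening in mm.
Only numpy, scipy, OpenCV 4.12 (cv2) and the standard library are available. Lean on these libraries where they do the work, as an engineer would, in place of code of your own. Each camera call takes 0.05 s, during which the arm holds its last target.

TASK

The adapter plate on top of the test box has swung out of line with the hole in the box. Lift the tapered alignment pin out of its sloping cradle, stand it upright in the bored stand and let go so that you can change your grip, then take it by the handle from above and drive it straight down through the plate and the box until its collar sits flat on the plate, pulling the two holes into line. Leave the pin there, then swing the latch bar fully across the plate, and do not disturb the other things on the bench.

Things in the scene. Friction and masses are not known exactly. Their poses are not given: they have to be found in the camera images.
- pin: Loose tapered alignment pin, 146 mm long, about 170 g. Origin on its axis at the collar's underside; own +z runs along the axis to the handle. Below the collar (36 mm diameter, 6 mm thick): steel shank 18 mm diameter for 30 mm, then a 50 mm taper to a blunt 6 mm tip, 80 mm below the origin. It starts lying in the cradle, handle end raised 20 degrees from level, origin 60 mm above the bench.
- pin_handle (a point): Point on the pin's axis 40 mm above the collar's underside, in the middle of its round black plastic handle (22 mm diameter, from 6 to 66 mm above the collar's underside): where to grip. Axes as the pin's. In the cradle the handle overhangs freely. The pin's centre of mass lies about 15 mm on the tip side of the collar.
- cradle: Grey sloping rest fixed to the bench, 105 x 50 mm base, up to 75 mm tall, holding the pin by shank and taper in two open-topped saddles; the collar leans against the upper saddle. Lift the pin upwards out of it. Origin on the bench under the pin's collar; own +x is the level direction in which the handle points.
- stand_hole (a point): Centre of the mouth of the bored stand: an upright aluminium block 60 x 60 mm, 95 mm tall, fixed to the bench, with a vertical through hole 27 mm in diameter; this point lies in its top face, 95 mm above the bench. The pin stands in it upright, collar resting on the top face. Stand and cradle may change places.
- deck_hole (a point): Centre of the 19.5 mm hole in the fixed top of the test box (240 x 200 mm, cream sides; silver top 85 mm above the bench, 12 mm thick, hollow for 73 mm below). This point lies in the top face. The point's axes are the box's: +x runs from this hole to the plate's pivot.
- plate_hole (a point): Centre of the 19.5 mm hole in the aluminium adapter plate (180 x 90 x 10 mm, a small green circuit board on it), in its upper face, 95 mm above the bench. The plate lies on the box and swings on a screw 140 mm from this hole, with friction (about 4 N at the hole). At the start this hole is 4 to 7 mm to the side of deck_hole; the box's hole is seen in part through it.
- plate (a joint): Angle of the adapter plate, rad, anticlockwise from above positive; 0 is in line with the box's hole; it turns at most 0.06 either way.
- latch (a joint): Angle of the steel latch bar on the box, rad: 0 to 0.25 at the start (open, bar near the box's +x direction, beside the plate); it turns clockwise seen from above to its stop at 1.5 (closed, bar across the plate, passing over it freely). Friction holds it where it is left (about 1.5 N at the post).
- latch_post (a point): Middle of the upright round black post at the free end of the latch bar: 16 mm diameter, 35 mm tall, from 106 to 141 mm above the bench; this point is 123 mm up and 80 mm from the latch's pivot. Push the post sideways to swing the bar.
- latch_pivot (a point): Point on the latch bar's vertical pivot axis, at the bar's top, 106 mm above the bench.
- spool: Bystander, leave alone: grey plastic reel, 52 mm diameter, 35 mm tall.
- meter: Bystander, leave alone: grey hand meter lying flat, 150 x 75 x 32 mm.
- board: Bystander, leave alone: green circuit board, 90 x 65 mm, 18 mm tall.
- driver: Bystander, leave alone: screwdriver lying on the bench.
- jar: Bystander, leave alone: small pale jar with a white lid, 56 mm diameter, 75 mm tall.
- attenuator: Bystander, leave alone: small aluminium box with a brass connector at either end, 88 x 35 x 22 mm.
- charger: Bystander, leave alone: white plastic adapter, 85 x 50 x 30 mm.

How it is judged:
By the outcome, as a careful person would: the job done as asked, in the order asked, and still so for the second after the job is handed in, with the robot touching nothing.
It also fails if it takes over 66 s, if anything falls off the work surface, if the arm or the gripper's body presses on something with over 40 N, if the wrist force passes 120 N, or if a joint passes its speed limit or range.

## Working session

There is one attempt and no reset: what is moved stays moved. The work goes in short steps, Python scripts to look and compute and a tool call to move; the robot and the scene stay as the last step left them, time stands still between calls to the robot, and variables do not carry over. Pictures are saved under pics/ and viewed, and the job is handed in when it is done.

Besides the shell and the picture viewer there is one more tool, called after "Request:" by a JSON object that holds its "fn" and its "kwargs". apply_moves: Moves the arm, as the interface text tells. Its arguments: {"type":"object","properties":{"series":{"type":"array","items":{"type":"array"}},"grip_force":{"type":"number"}},"required":["series"]}

```bash
ls; mkdir -p pics
python3 - <<'E'
from cell import manip
import cv2,numpy as np
print(manip.read_state())
for n in ["scene","top"]:
    p,d=manip.camera(n); cv2.imwrite(f"pics/{n}0.png",p[:,:,::-1]); np.savez(f"{n}0.npz",p=p,d=d)
for n in ["scene","top","wrist"]: print(n,manip.camera_info(n))
E
```

```text
pics
{'clock': 0.0, 'joints': array([-1.40060685e+00,  3.00487220e-01,  1.52157128e+00,  1.00899330e-05,
        1.32069911e+00, -6.66266732e-02]), 'qd': array([-0.00241836, -0.00026258, -0.00079932,  0.0003372 ,  0.00025888,
        0.00044035]), 'effort': array([-3.04583218e-04, -5.31809056e+01, -3.52734554e+01,  7.08380551e-02,
        2.44027114e-02, -1.22905931e-04]), 'eef_pos': array([ 128.98106641, -534.42595072,  229.88161695]), 'eef_rot': array([-3.14150534e+00,  1.16172771e-03, -1.33398263e+00]), 'wrist_force': array([ 0.07305872, -0.45577616, -0.6429198 ]), 'moment': array([ 0.00475011, -0.03535812,  0.06295352]), 'finger_gap': 94.1032542269173}
scene {'intrinsics': array([[506.8950707 ,   0.        , 270.24587659],
       [  0.        , 506.8950707 , 209.69638709],
       [  0.        ,   0.        ,   1.        ]]), 'extrinsics': array([[ 7.22338392e-01,  6.91539728e-01, -2.27888842e-04,
        -3.57427744e+02],
       [ 4.76527696e-01, -4.97989264e-01, -7.24519184e-01,
        -2.26137410e+02],
       [-5.01147285e-01,  5.23239427e-01, -6.89254598e-01,
         1.71333
[... 456 characters left out ...]
      [ 1.23067113e-01, -1.22454502e-02, -9.92322798e-01,
         1.46800127e+03],
       [ 0.00000000e+00,  0.00000000e+00,  0.00000000e+00,
         1.00000000e+00]])}
wrist {'intrinsics': array([[304.89751605,   0.        , 277.3357355 ],
       [  0.        , 304.89751605, 210.15165208],
       [  0.        ,   0.        ,   1.        ]]), 'hand_eye': array([[ 9.99999869e-01,  2.40843383e-04,  4.51018319e-04,
        -5.00834172e-01],
       [-3.54611713e-04,  9.62170263e-01,  2.72448637e-01,
        -7.85969357e+01],
       [-3.68338963e-04, -2.72448762e-01,  9.62170222e-01,
        -1.54006279e+02],
       [ 0.00000000e+00,  0.00000000e+00,  0.00000000e+00,
         1.00000000e+00]])}
```

View pics/scene0.png

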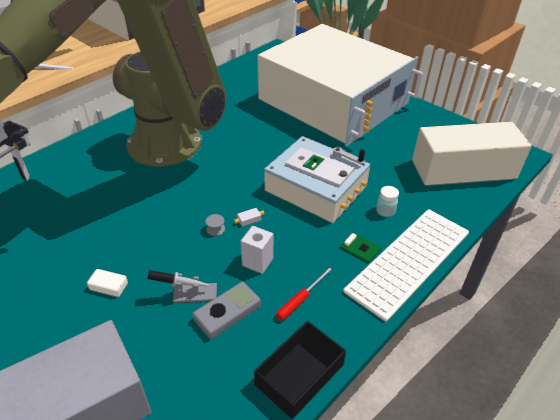

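View pics/top0.png

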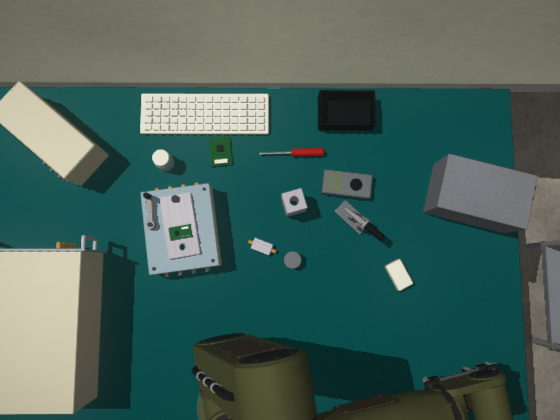

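The top view shows the box at about (180,228), the stand at (294,202), and the pin and cradle at (360,220) with the handle pointing down-right. The latch post is near (148,196). I'll zoom in next.

Run:
```python
import cv2,numpy as np
p=np.load("top0.npz")["p"][:,:,::-1]
a=cv2.resize(p[170:290,130:230],None,fx=5,fy=5,interpolation=cv2.INTER_CUBIC)
b=cv2.resize(p[170:290,270:400],None,fx=5,fy=5,interpolation=cv2.INTER_CUBIC)
cv2.imwrite("pics/ta.png",a);cv2.imwrite("pics/tb.png",b)
p=np.load("scene0.npz")["p"][:,:,::-1]
cv2.imwrite("pics/sa.png",cv2.resize(p[130:220,255:380],None,fx=6,fy=6,interpolation=cv2.INTER_CUBIC))
```

```text
(no output)
```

View pics/ta.png

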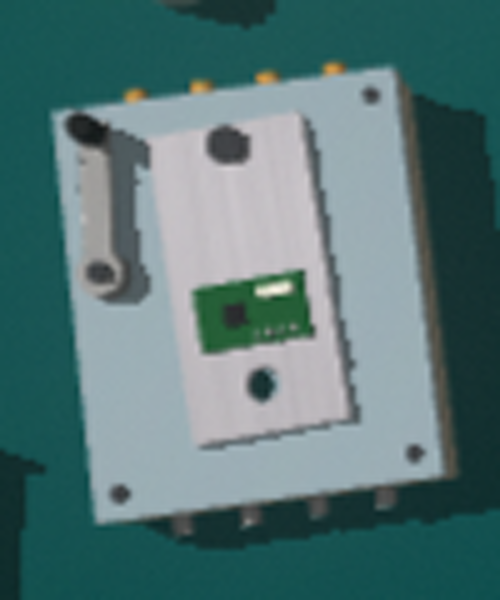

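View pics/tb.png

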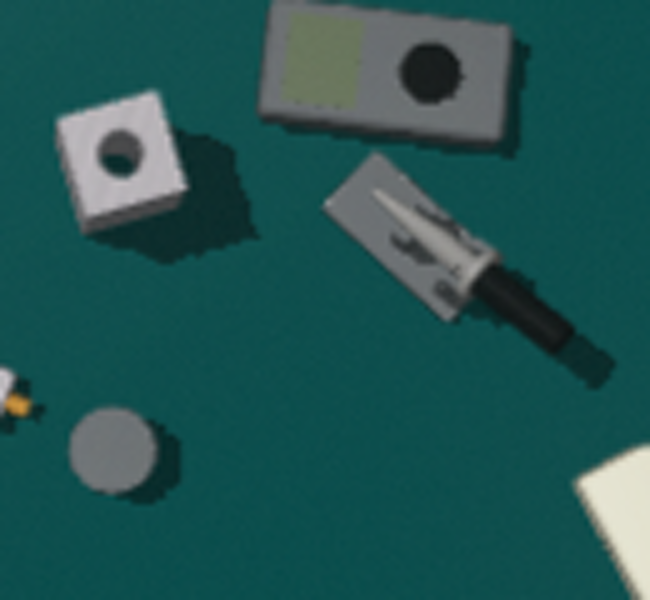

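View pics/sa.png

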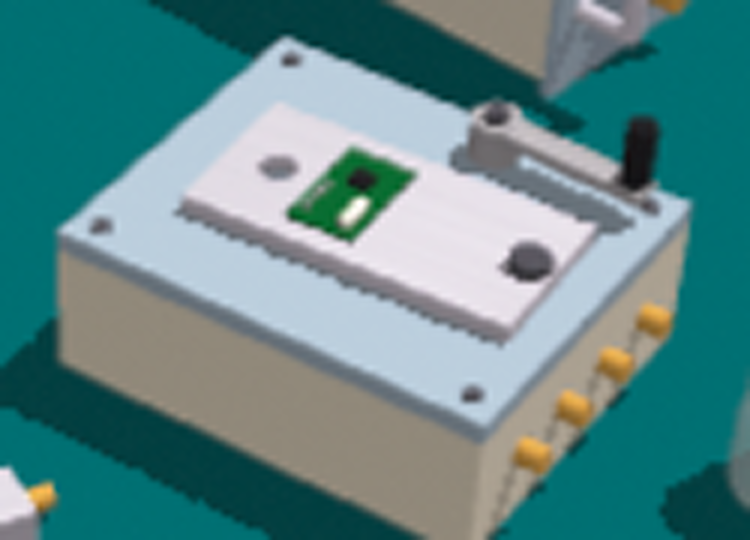

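```bash
cat > h.py <<'E'
import numpy as np,cv2
from scipy.spatial.transform import Rotation as Ro
from cell import manip
def cast(n,u,v,z,T=None):
    i=manip.camera_info(n);K=i["intrinsics"]
    if n=="wrist":
        W=T@i["hand_eye"]
    else: W=np.linalg.inv(i["extrinsics"])
    d=W[:3,:3]@np.linalg.solve(K,[u,v,1.]);o=W[:3,3]
    return o+d*(z-o[2])/d[2]
def proj(n,P,T=None):
    i=manip.camera_info(n);K=i["intrinsics"]
    E=np.linalg.inv(T@i["hand_eye"]) if n=="wrist" else i["extrinsics"]
    c=K@(E[:3,:3]@np.asarray(P)+E[:3,3]); return c[:2]/c[2]
def tcp(s=None):
    s=s or manip.read_state();T=np.eye(4);T[:3,:3]=Ro.from_euler("xyz",s["eef_rot"]).as_matrix();T[:3,3]=s["eef_pos"];return T
def snap(name):
    T=tcp();p,d=manip.camera("wrist");cv2.imwrite(f"pics/{name}.png",p[:,:,::-1]);np.savez(f"{name}.npz",p=p,d=d,T=T);return T,p,d
E
python3 - <<'E'
from h import *
f=lambda a,x0:(x0[0]+(a[0]-2)/5,x0[1]+(a[1]-2)/5)
A=(130,170);B=(270,170)
for nm,a,o,z in [("plate hole",(261,384),A,95),("screw",(229,145),A,98),("latchpost",(86,128),A,141),("latchpiv",(101,273),A,106),("stand",(121,154),B,95),("tip",(376,192),B,32.6),("collar",(487,270),B,60),("hend",(562,338),B,82.6)]:
    print(nm,cast("top",*f(a,o),z).round(1))
g=lambda a:(255+(a[0]-2.5)/6,130+(a[1]-2.5)/6)
for nm,a,z in [("hole",(279,167),95),("screw",(530,260),98),("piv",(498,115),106),("post",(641,125),141)]: print(nm,cast("scene",*g(a),z).round(1))
print(cast("top",182,174,0))
E
```

```text
plate hole [464.8 164.8  95. ]
screw [602.2 185.7  98. ]
latchpost [605.5 257.3 141. ]
latchpiv [527.4 255.1 106. ]
stand [ 597.5 -155.7   95. ]
tip [ 583.2 -312.4   32.6]
collar [ 533.3 -373.2   60. ]
hend [ 491.5 -411.5   82.6]
hole [464.9 163.3  95. ]
screw [600.8 188.5  98. ]
piv [524.9 259.2 106. ]
post [605.9 260.8 141. ]
[693.44365018 186.09678654   0.        ]
```

Request:
{"fn": "apply_moves", "kwargs": {"series": [[[4.5, 1.7, 0.3], [0, 0, 0.08], 100], [[9, 3.4, 0.6], [0, 0, 0.16], 100], [[13.5, 5.1, 0.9], [0, 0, 0.24], 100], [[18, 6.8, 1.2], [0, 0, 0.32], 100], [[22.5, 8.5, 1.5], [0, 0, 0.4], 100], [[27, 10.2, 1.7], [0, 0, 0.48], 100], [[31.5, 11.9, 2], [0, 0, 0.54], 100], [[36, 13.6, 2], [0, 0, 0.58], 100], [[39, 15, 2], [0, 0, 0.58], 100], [[39, 15, 2], [0, 0, 0.58], 100]]}}

```text
clock: 1.35
eef_pos: [520.4, -383.3, 249.5]
eef_rot: [-3.142, 0.001, -0.751]
wrist_force: [-0.6, 0.2, -0.3]
finger_gap: 94.0
```

Run:
```python
from h import *
T,p,d=snap("w1"); s=manip.read_state(); print(s["clock"],s["joints"].round(3),T.round(3))
print(proj("wrist",[508,-401,74],T),proj("wrist",[597.5,-155.7,95],T))
```

```text
1.4 [-0.694  0.508  1.188 -0.     1.447  0.059] [[ 7.31000e-01 -6.83000e-01 -1.00000e-03  5.20376e+02]
 [-6.83000e-01 -7.31000e-01  1.00000e-03 -3.83343e+02]
 [-1.00000e-03 -0.00000e+00 -1.00000e+00  2.49489e+02]
 [ 0.00000e+00  0.00000e+00  0.00000e+00  1.00000e+00]]
[280.83620666 216.10371196] [161.79299423 -47.78406637]
```

View pics/w1.png

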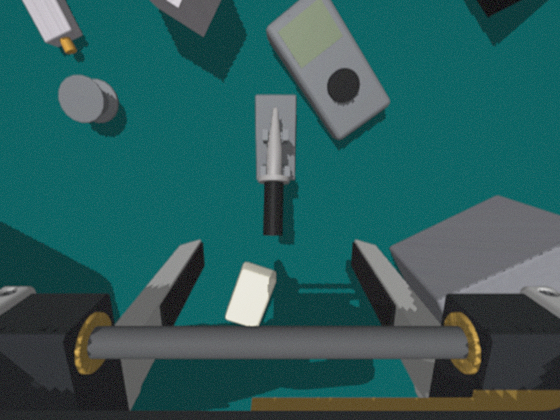

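The wrist view shows the pin upright in the picture: tip about (276,110), collar (274,181), handle end (272,234). I'll measure these precisely.

Run:
```python
from h import *
z=np.load("w1.npz");p=z["p"];T=z["T"];d=z["d"]
g=p.max(2)
c=cv2.resize(p[90:250,230:320,::-1],None,fx=4,fy=4,interpolation=cv2.INTER_CUBIC);cv2.imwrite("pics/w1c.png",c)
m=(g<60);
for r in range(184,236,6):
    xs=np.where(m[r,255:295])[0]+255; print(r,xs.min() if len(xs) else None,xs.max() if len(xs) else None)
for r in range(112,180,8):
    print(r,[int(v) for v in p[r,264:290].mean(1)])
K=manip.camera_info("wrist")["intrinsics"];W=T@manip.camera_info("wrist")["hand_eye"]
D=lambda u,v:(W@np.r_[np.linalg.solve(K,[u,v,1])*d[v,u],1])[:3].round(1)
print("crate",D(500,197),D(395,245),D(500,230),"handle",D(273,190),D(273,225))
```

```text
184 264 293
190 265 292
196 264 294
202 264 290
208 264 290
214 264 283
220 264 283
226 264 282
232 263 289
112 [137, 139, 138, 138, 140, 141, 136, 140, 143, 166, 176, 175, 161, 142, 123, 134, 138, 140, 135, 136, 136, 140, 135, 140, 135, 136]
120 [141, 138, 134, 137, 135, 141, 135, 145, 162, 175, 178, 173, 167, 147, 115, 96, 93, 107, 133, 142, 131, 134, 138, 136, 138, 137]
128 [139, 140, 140, 135, 134, 136, 142, 160, 173, 179, 180, 171, 168, 152, 128, 100, 83, 93, 118, 137, 139, 134, 137, 139, 139, 133]
136 [152, 155, 156, 139, 123, 151, 163, 171, 176, 181, 177, 177, 164, 154, 140, 126, 111, 131, 137, 149, 151, 150, 153, 148, 144, 130]
144 [124, 112, 104, 106, 143, 151, 164, 171, 177, 178, 181, 173, 166, 158, 148, 136, 115, 88, 74, 70, 77, 75, 72, 81, 79, 84]
152 [137, 133, 132, 139, 149, 161, 167, 173, 180, 185, 178, 176, 166, 157, 152, 138, 129, 105, 80, 82, 80, 83, 82, 79, 79, 82]
160 [135, 129, 123, 140, 154, 163, 170, 174, 186, 187, 185, 176, 161, 156, 141, 135, 121, 95, 84, 81, 80, 79, 78, 84, 106, 130]
168 [152, 140, 120, 136, 144, 163, 171, 180, 190, 190, 186, 173, 162, 150, 143, 125, 114, 96, 91, 104, 120, 143, 148, 150, 149, 138]
176 [163, 166, 172, 172, 174, 177, 184, 184, 184, 186, 187, 183, 178, 171, 170, 165, 163, 157, 151, 144, 146, 138, 139, 127, 123, 113]
crate [ 724.4 -592.6   12.7] [ 582.5 -556.6    6.2] [ 678.8 -581.4   77.6] handle [ 522.5 -372.7   76.2] [ 497.9 -399.1   89. ]
```

View pics/w1c.png

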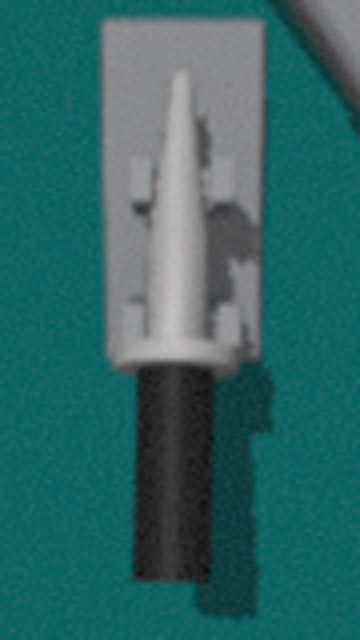

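Run:
```python
from h import *
z=np.load("w1.npz");T=z["T"]
tip=cast("wrist",275,107.5,32.6,T);col=cast("wrist",273.5,179,60,T)
# handle end top rim: axis end z=82.6, top rim +11*cos20
he=cast("wrist",273,234,82.6+10.3,T); g1=cast("wrist",273.4,220,78,T)
print(tip,col,he,g1)
a=col-tip;print(np.hypot(*a[:2]),np.degrees(np.arctan2(a[1],a[0])))
a=g1-tip;print(np.hypot(*a[:2]),np.degrees(np.arctan2(a[1],a[0])))
a=he-tip;print(np.hypot(*a[:2]),np.degrees(np.arctan2(a[1],a[0])), "expect",146*.9397-11*.342)
```

```text
[ 583.92132436 -309.89390365   32.6       ] [ 529.11800942 -366.17583132   60.        ] [ 491.79256556 -405.7033114    92.9       ] [ 499.60815399 -397.73969869   78.        ]
78.55608640192398 -134.23740305844998
121.76039752016989 -133.82448129521148
132.91783481449693 -133.87804218133112 expect 133.4342
```

Request:
{"fn": "apply_moves", "kwargs": {"series": [[[-0.5, -0.3, -2], [0.1, -0.1, 0], 100], [[-1, -0.6, -4], [0.21, -0.2, -0.01], 100], [[-1.5, -0.8, -6], [0.314, -0.303, -0.012], 100], [[-1.5, -0.8, -9], [0.314, -0.303, -0.012], 100], [[-1.5, -0.8, -11.5], [0.314, -0.303, -0.012], 100], [[-1.5, -0.8, -13.5], [0.314, -0.303, -0.012], 100], [[-1.5, -0.85, -15], [0.314, -0.303, -0.012], 100], [[-1.5, -0.85, -16.2], [0.314, -0.303, -0.012], 100], [[-1.5, -0.85, -17.1], [0.314, -0.303, -0.012], 100], [[-1.5, -0.85, -17.1], [0.314, -0.303, -0.012], 100]], "grip_force": 55}}

```text
clock: 2.65
eef_pos: [504.0, -393.0, 79.0]
eef_rot: [-2.705, -0.003, -0.767]
wrist_force: [0.6, -0.9, 1.5]
finger_gap: 93.9
```

Run:
```python
from h import *
T,p,d=snap("w2"); s=manip.read_state(); print(s["clock"],s["joints"].round(3),T.round(3),s["wrist_force"])
print(proj("wrist",[505.7,-391.2,73.7],T))
```

```text
2.7 [-0.883  0.669  1.406  0.476  1.162 -0.33 ] [[ 7.20000e-01 -6.28000e-01  2.95000e-01  5.03965e+02]
 [-6.94000e-01 -6.53000e-01  3.03000e-01 -3.92997e+02]
 [ 3.00000e-03 -4.23000e-01 -9.06000e-01  7.90320e+01]
 [ 0.00000e+00  0.00000e+00  0.00000e+00  1.00000e+00]] [ 0.98243711 -0.43178279 -0.51570094]
[278.79501148 266.21797109]
```

View pics/w2.png

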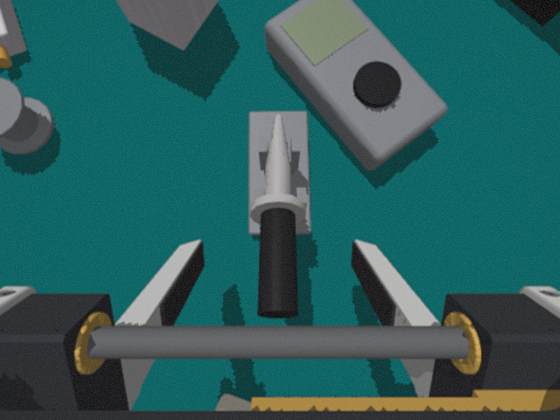

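The handle is centred between the fingers, with its axis at column 278. Next I close and lift straight up.

Request:
{"fn": "apply_moves", "kwargs": {"series": [[[0, 0, 0], [0, 0, 0], 10], [[0, 0, 0], [0, 0, 0], 10], [[0, 0, 0], [0, 0, 0], 10], [[0, 0, 0], [0, 0, 0], 10], [[0, 0, 0], [0, 0, 0], 10], [[0, 0, 0], [0, 0, 0], 10], [[0, 0, 0], [0, 0, 0], 10], [[0, 0, 0], [0, 0, 0], 10], [[0, 0, 0], [0, 0, 0], 10], [[0, 0, 0], [0, 0, 0], 10]], "grip_force": 55}}

```text
clock: 3.95
eef_pos: [504.0, -393.1, 79.4]
eef_rot: [-2.705, -0.003, -0.767]
wrist_force: [1.3, 0.6, -0.6]
finger_gap: 20.9
```

Request:
{"fn": "apply_moves", "kwargs": {"series": [[[0, 0, 0.5], [0, 0, 0], 10], [[0, 0, 1.5], [0, 0, 0], 10], [[0, 0, 3], [0, 0, 0], 10], [[0, 0, 5], [0, 0, 0], 10], [[0, 0, 7.5], [0, 0, 0], 10], [[0, 0, 10], [0, 0, 0], 10], [[0, 0, 12.5], [0, 0, 0], 10], [[0, 0, 14.5], [0, 0, 0], 10], [[0, 0, 15], [0, 0, 0], 10], [[0, 0, 15], [0, 0, 0], 10]]}}

```text
clock: 5.2
eef_pos: [503.9, -393.1, 229.2]
eef_rot: [-2.705, -0.003, -0.767]
wrist_force: [-0.3, 0.1, -2.0]
finger_gap: 20.7
```

Run:
```python
from h import *
T,p,d=snap("w3"); s=manip.read_state(); print(s["clock"],s["joints"].round(3),T.round(3),s["wrist_force"],s["moment"])
```

```text
5.25 [-0.883  0.512  1.283  0.439  1.414 -0.201] [[ 7.20000e-01 -6.28000e-01  2.95000e-01  5.03920e+02]
 [-6.94000e-01 -6.53000e-01  3.03000e-01 -3.93068e+02]
 [ 3.00000e-03 -4.23000e-01 -9.06000e-01  2.29187e+02]
 [ 0.00000e+00  0.00000e+00  0.00000e+00  1.00000e+00]] [-0.27170189  0.79094741 -1.96420825] [-0.26896016  0.26051618  0.00761643]
```

View pics/w3.png

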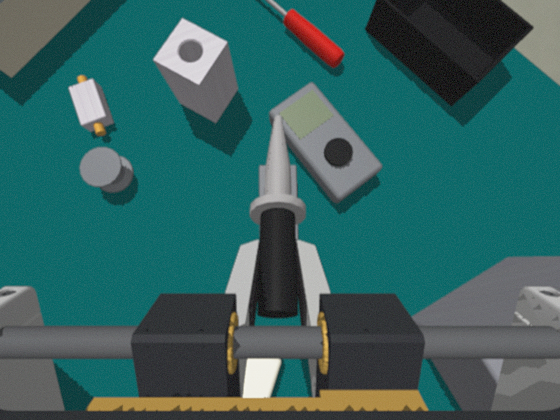

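Run:
```python
from h import *
z=np.load("w3.npz");T=z["T"];p=z["p"]
c=cv2.resize(p[10:130,140:300,::-1],None,fx=4,fy=4,interpolation=cv2.INTER_CUBIC);cv2.imwrite("pics/w3c.png",c)
g=p.max(2).astype(np.uint8)
sub=g[30:75,165:215]; m=(sub<160).astype(np.uint8)
n,l,st,ce=cv2.connectedComponentsWithStats(m); print(st,ce+[165,30])
t3=np.load("w2.npz")["p"]
for q in (t3,p): print([int(v) for v in q[118,268:292].max(1)])
```

```text
[[   0    0   50   45 1597]
 [   0    0    8   12   56]
 [  41    0    9    5   25]
 [  13   10   25   22  443]
 [  41   32    9   13   65]
 [   0   37   14    8   64]] [[189.70319349  51.84909205]
 [167.39285714  33.82142857]
 [211.2         31.2       ]
 [190.          50.55079007]
 [211.38461538  69.84615385]
 [169.609375    71.703125  ]]
[149, 146, 148, 144, 149, 140, 142, 159, 176, 177, 175, 172, 157, 140, 132, 139, 145, 145, 143, 143, 144, 146, 144, 142]
[103, 97, 77, 78, 89, 105, 141, 169, 180, 183, 178, 176, 161, 136, 128, 134, 152, 155, 151, 153, 154, 152, 154, 151]
```

View pics/w3c.png

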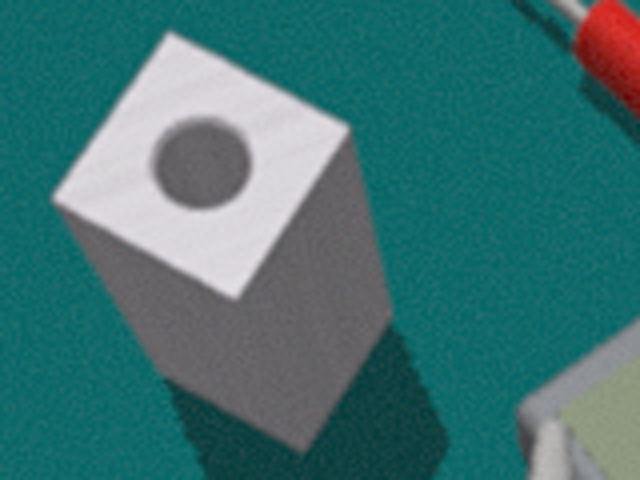

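Run:
```python
from h import *
z=np.load("w3.npz");T=z["T"]
st=cast("wrist",190,50.6,95,T);print("stand",st, "top est 597.5 -155.7")
# pin in tool frame
phi=np.radians(-133.9);h=np.array([np.cos(phi),np.sin(phi),0]);up=np.array([0,0,1.])
a=np.cos(np.radians(20))*h+np.sin(np.radians(20))*up
T2=np.load("w2.npz")["T"]
tip=np.array([583.92,-309.89,32.6]); 
R2=T2[:3,:3];print("tool-frame axis",R2.T@a,"tip",R2.T@(tip-T2[:3,3]),"origin",R2.T@(tip+80*a-T2[:3,3]))
# command orientation now
Rc=Ro.from_matrix(T[:3,:3])
ax=np.cross(a,up);ax/=np.linalg.norm(ax)
up70=Ro.from_rotvec(ax*np.radians(70))
for psi in (80,100,118):
    Rt=Ro.from_euler("z",psi,degrees=True)*up70
    M=(Rt*Rc).as_matrix()
    po=(M@(R2.T@(tip+80*a-T2[:3,3])))
    print(psi,"rotvec",Rt.as_rotvec().round(4),"mag",Rt.magnitude(),"TCP for origin at stand z=95:",(np.r_[st[:2],95]-po).round(1),"t",M[:,2].round(3))
```

```text
stand [ 597.27588521 -155.27773752   95.        ] top est 597.5 -155.7
tool-frame axis [ 0.00141912  0.70703673 -0.7071754 ] tip [ -0.20049403 -84.88675957  90.82806439] origin [ -0.0869645  -28.32382102  34.25403241]
80 rotvec [-1.3118  0.0894  1.207 ] mag 1.7848985668787614 TCP for origin at stand z=95: [ 594.8 -151.9  139.2] t [ 0.419 -0.57  -0.707]
100 rotvec [-1.3635 -0.1457  1.5002] mag 2.032539721273324 TCP for origin at stand z=95: [ 593.8 -152.9  139.2] t [ 0.588 -0.392 -0.707]
118 rotvec [-1.3868 -0.3742  1.7584] mag 2.270524913698533 TCP for origin at stand z=95: [ 593.2 -154.1  139.2] t [ 0.681 -0.191 -0.707]
```

Request:
{"fn": "apply_moves", "kwargs": {"series": [[[0, 0, 1.5], [-0.085, -0.009, 0.094], 10], [[0, 1, 3], [-0.17, -0.018, 0.188], 10], [[0.5, 2, 4.5], [-0.256, -0.027, 0.281], 10], [[1, 4, 6], [-0.341, -0.036, 0.375], 10], [[1.5, 6, 7], [-0.426, -0.046, 0.469], 10], [[2, 8, 7], [-0.511, -0.055, 0.562], 10], [[2.5, 9, 7], [-0.597, -0.064, 0.656], 10], [[3, 10, 7], [-0.682, -0.073, 0.75], 10], [[3, 10, 7], [-0.682, -0.073, 0.75], 10], [[3, 10, 7], [-0.682, -0.073, 0.75], 10]]}}

```text
clock: 6.5
eef_pos: [533.8, -293.5, 299.0]
eef_rot: [2.969, -0.295, 0.105]
wrist_force: [0.5, 0.8, -2.2]
finger_gap: 20.9
```

Request:
{"fn": "apply_moves", "kwargs": {"series": [[[0.6, 1.5, 0], [-0.085, -0.009, 0.094], 10], [[1.2, 3, 0], [-0.17, -0.018, 0.188], 10], [[2, 4.5, 0], [-0.256, -0.027, 0.281], 10], [[3, 6.5, 0], [-0.341, -0.036, 0.375], 10], [[4, 9, 0], [-0.426, -0.046, 0.469], 10], [[5, 11, -0.5], [-0.511, -0.055, 0.562], 10], [[5.5, 13, -1], [-0.597, -0.064, 0.656], 10], [[6, 14, -1.5], [-0.682, -0.073, 0.75], 10], [[6, 14, -1.5], [-0.682, -0.073, 0.75], 10], [[6, 14, -1.5], [-0.682, -0.073, 0.75], 10]]}}

```text
clock: 7.75
eef_pos: [594.0, -154.1, 284.7]
eef_rot: [2.357, -0.004, 0.978]
wrist_force: [0.6, 0.0, -2.1]
finger_gap: 20.9
```

Run:
```python
from h import *
T,p,d=snap("w4"); s=manip.read_state(); print(s["clock"],s["joints"].round(3),T.round(3),s["wrist_force"],s["moment"])
for n in ["scene","top"]:
    p,d=manip.camera(n); cv2.imwrite(f"pics/{n}4.png",p[:,:,::-1]); np.savez(f"{n}4.npz",p=p,d=d)
a=T[:3,:3]@[.0014,.7070,-.7072];o=T[:3,3]+T[:3,:3]@[-.1,-28.3,34.25];print(a,o,o-80*a)
```

```text
7.8 [-0.208  0.1    1.804 -0.524  0.552 -0.833] [[ 5.59000e-01  5.85000e-01  5.88000e-01  5.94028e+02]
 [ 8.29000e-01 -3.98000e-01 -3.92000e-01 -1.54076e+02]
 [ 4.00000e-03  7.07000e-01 -7.08000e-01  2.84730e+02]
 [ 0.00000e+00  0.00000e+00  0.00000e+00  1.00000e+00]] [-0.43152042 -0.11648354 -1.45018487] [ 0.33068867  0.27214318 -0.05513238]
[-9.32023396e-04 -2.41407529e-03  9.99988052e-01] [ 597.53224708 -156.34696374  240.49692702] [ 597.60680895 -156.15383771  160.49788288]
```

View pics/w4.png

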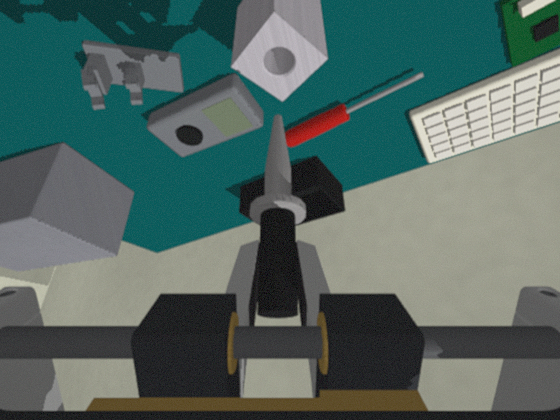

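View pics/scene4.png

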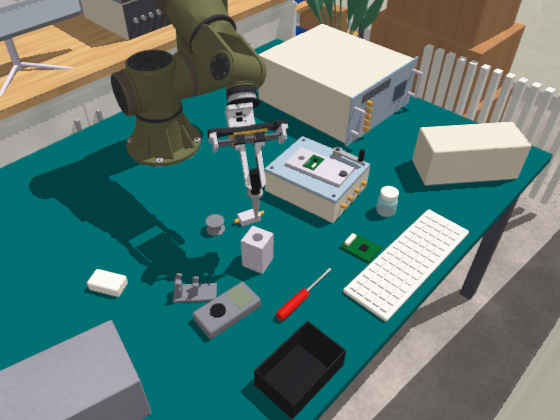

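The pin is upright above the stand: tip at (279,118) and stand mouth at (280,60) in the wrist view. I'll check the alignment from this view.

Run:
```python
from h import *
z=np.load("w4.npz");T=z["T"];p=z["p"]
g=p.max(2);sub=g[35:90,250:315];
cv2.imwrite("pics/w4c.png",cv2.resize(p[30:130,230:330,::-1],None,fx=5,fy=5,interpolation=cv2.INTER_CUBIC))
m=(sub<175).astype(np.uint8);n,l,st,ce=cv2.connectedComponentsWithStats(m);print(st,ce+[250,35])
print(cast("wrist",279.5,60.5,95,T))
s=np.load("scene4.npz")["p"]
cv2.imwrite("pics/s4c.png",cv2.resize(s[150:280,220:300,::-1],None,fx=5,fy=4.5,interpolation=cv2.INTER_CUBIC))
print(proj("scene",[597.6,-156.15,160.5]),proj("scene",[597.4,-155.4,95]),proj("wrist",[597.6,-156.15,160.5],T))
```

```text
[[   0    0   65   55 2324]
 [   0    0    6    8   30]
 [  24    0    1    1    1]
 [  50    0   15   13   98]
 [  25    2    1    1    1]
 [  27    8    1    1    1]
 [  13   10   34   32  804]
 [   4   19    1    1    1]
 [  44   35   21   20  215]
 [   0   44   16   11  100]] [[280.9302926   60.85111876]
 [251.76666667  37.46666667]
 [274.          35.        ]
 [309.45918367  38.83673469]
 [275.          37.        ]
 [277.          43.        ]
 [279.47139303  60.66791045]
 [254.          54.        ]
 [307.39534884  82.76744186]
 [255.23        85.61      ]]
[ 596.58215836 -152.98606853   95.        ]
[256.22860104 218.04199219] [256.88911409 236.53752909] [277.46345673 117.49934671]
```

View pics/w4c.png

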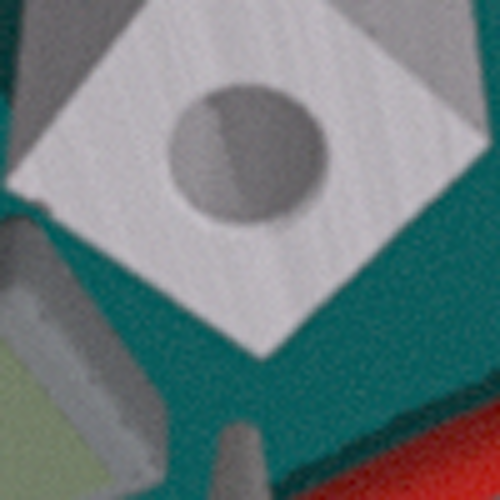

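View pics/s4c.png

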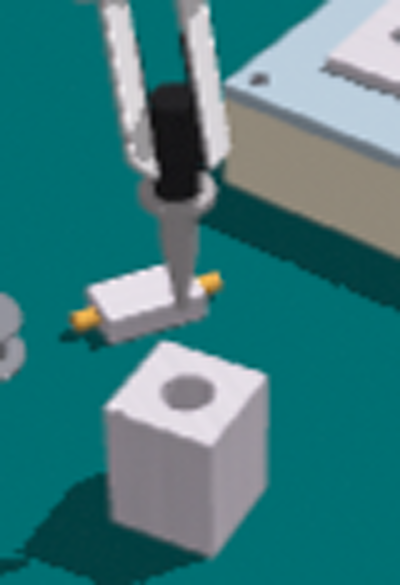

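Request:
{"fn": "apply_moves", "kwargs": {"series": [[[-0.05, 0.15, -1], [0, 0, 0], 10], [[-0.07, 0.15, -3], [0, 0, 0], 10], [[-0.07, 0.15, -5], [0, 0, 0], 10], [[-0.07, 0.15, -7], [0, 0, 0], 10], [[-0.07, 0.15, -9], [0, 0, 0], 10], [[-0.07, 0.15, -11], [0, 0, 0], 10], [[-0.07, 0.15, -12.5], [0, 0, 0], 10], [[-0.07, 0.15, -13.6], [0, 0, 0], 10], [[-0.07, 0.15, -14.2], [0, 0, 0], 10], [[-0.07, 0.15, -14.2], [0, 0, 0], 10]]}}

```text
clock: 9.15
eef_pos: [593.7, -152.1, 143.8]
eef_rot: [2.36, -0.002, 0.982]
wrist_force: [0.2, 0.5, -0.4]
finger_gap: 21.1
```

Run:
```python
from h import *
T,p,d=snap("w5"); s=manip.read_state(); print(s["clock"],T[:3,3].round(2),s["wrist_force"],s["moment"])
p,d=manip.camera("scene")
cv2.imwrite("pics/s5c.png",cv2.resize(p[170:280,220:300,::-1],None,fx=5,fy=5,interpolation=cv2.INTER_CUBIC))
```

```text
9.2 [ 593.71 -152.08  143.8 ] [ 0.51901041  0.3362445  -1.63593355] [ 0.30443623  0.28865107 -0.0003991 ]
```

View pics/s5c.png

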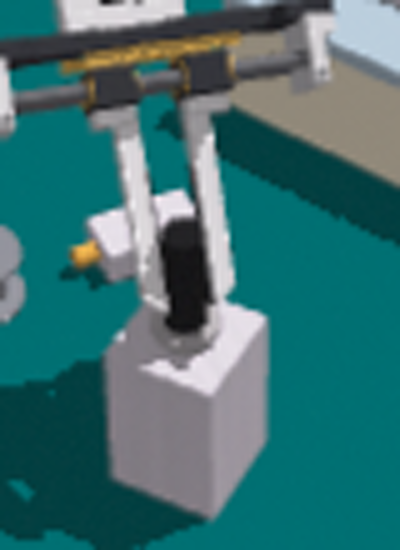

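View pics/w5.png

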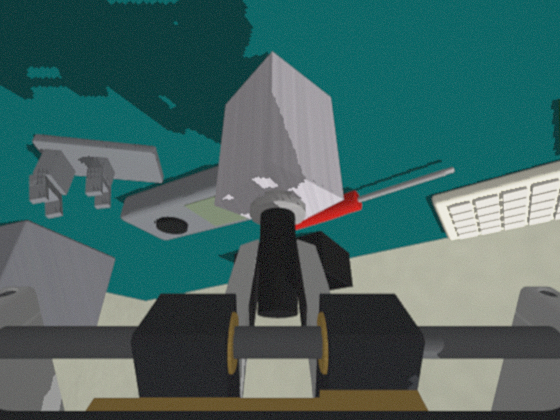

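The pin is inside the stand with the collar about 4 mm above the face. I'll lower the rest slowly.

Request:
{"fn": "apply_moves", "kwargs": {"series": [[[0, 0, -0.1], [0, 0, 0], 10], [[0, 0, -0.15], [0, 0, 0], 10], [[0, 0, -0.2], [0, 0, 0], 10], [[0, 0, -0.25], [0, 0, 0], 10], [[0, 0, -0.3], [0, 0, 0], 10], [[0, 0, -0.35], [0, 0, 0], 10], [[0, 0, -0.4], [0, 0, 0], 10], [[0, 0, -0.4], [0, 0, 0], 10], [[0, 0, -0.4], [0, 0, 0], 10], [[0, 0, -0.4], [0, 0, 0], 10]]}}

```text
clock: 10.5
eef_pos: [594.1, -152.4, 141.5]
eef_rot: [2.362, -0.003, 0.983]
wrist_force: [-0.6, 0.3, -1.7]
finger_gap: 20.9
```

Request:
{"fn": "apply_moves", "kwargs": {"series": [[[0, 0, 0], [0, 0, 0], 10], [[0, 0, 0], [0, 0, 0], 10], [[0, 0, 0], [0, 0, 0], 10], [[0, 0, 0], [0, 0, 0], 10], [[0, 0, 0], [0, 0, 0], 10], [[0, 0, 0], [0, 0, 0], 10], [[0, 0, 0], [0, 0, 0], 10], [[0, 0, 0], [0, 0, 0], 10], [[0, 0, 0], [0, 0, 0], 10], [[0, 0, 0], [0, 0, 0], 10]]}}

```text
clock: 11.75
eef_pos: [594.1, -152.4, 141.5]
eef_rot: [2.362, -0.003, 0.983]
wrist_force: [0.4, 0.5, -2.6]
finger_gap: 20.9
```

Run:
```python
from h import *
T,p,d=snap("w6"); s=manip.read_state(); print(s["clock"],s["joints"],T[:3,3].round(2),s["wrist_force"],s["moment"])
p,d=manip.camera("scene")
cv2.imwrite("pics/s6c.png",cv2.resize(p[170:280,220:300,::-1],None,fx=5,fy=5,interpolation=cv2.INTER_CUBIC))
```

```text
11.8 [-0.20681633  0.30354979  1.93674962 -1.04030453  0.30572821 -0.2719891 ] [ 594.15 -152.43  141.53] [ 0.40595901  0.49557537 -3.12457058] [0.29263004 0.21862024 0.00113403]
```

View pics/s6c.png

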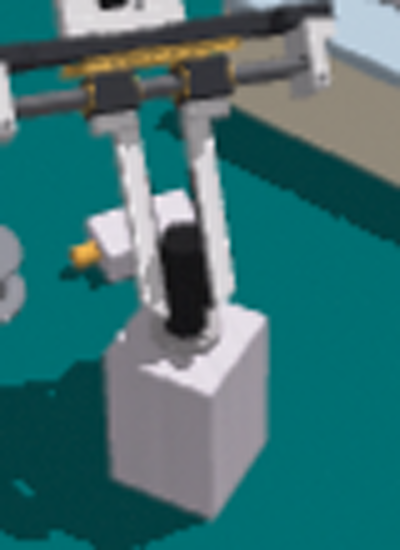

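View pics/w6.png

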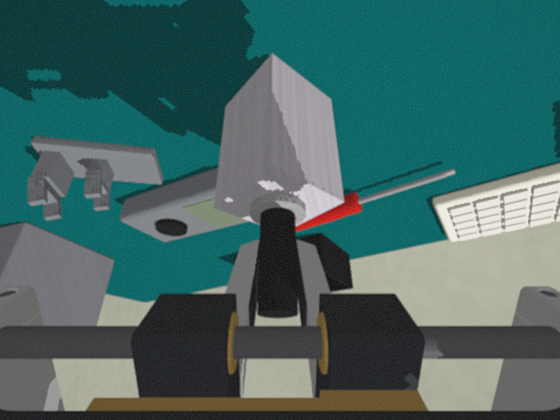

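Joint 4 is sitting at its range end and blocking the last 2 mm. I'll yaw the tool about the pin's axis to ease it off, then lower.

Request:
{"fn": "apply_moves", "kwargs": {"series": [[[0, 0, 0.3], [0, 0, 0.06], 10], [[0, -0.03, 0.3], [0, 0, 0.12], 10], [[-0.02, -0.05, 0.3], [0, 0, 0.18], 10], [[-0.03, -0.08, 0.3], [0, 0, 0.24], 10], [[-0.05, -0.1, 0.3], [0, 0, 0.3], 10], [[-0.06, -0.12, 0.3], [0, 0, 0.34], 10], [[-0.06, -0.12, 0.25], [0, 0, 0.34], 10], [[-0.06, -0.12, 0.2], [0, 0, 0.34], 10], [[-0.06, -0.12, 0.15], [0, 0, 0.34], 10], [[-0.06, -0.12, 0.1], [0, 0, 0.34], 10]]}}

```text
clock: 13.1
eef_pos: [593.5, -153.6, 142.4]
eef_rot: [2.362, -0.003, 1.322]
wrist_force: [0.2, -0.2, -1.8]
finger_gap: 21.0
```

Run:
```python
from h import *
s=manip.read_state(); T=tcp(s);print(s["clock"],s["joints"].round(3),T.round(3),s["wrist_force"],s["moment"])
a=T[:3,:3]@[.0014,.7070,-.7072];o=T[:3,3]+T[:3,:3]@[-.1,-28.3,34.25];print(a,o)
```

```text
13.1 [-0.339  0.276  1.971  0.515  0.134 -2.145] [[ 2.46000e-01  6.89000e-01  6.82000e-01  5.93497e+02]
 [ 9.69000e-01 -1.77000e-01 -1.71000e-01 -1.53590e+02]
 [ 3.00000e-03  7.03000e-01 -7.11000e-01  1.42449e+02]
 [ 0.00000e+00  0.00000e+00  0.00000e+00  1.00000e+00]] [ 0.22938607 -0.16629311 -1.84096274] [ 0.14417301  0.34094939 -0.00188555]
[ 0.00546116 -0.00296545  0.99997209] [ 597.31774807 -154.52861357   98.19476343]
```

Request:
{"fn": "apply_moves", "kwargs": {"series": [[[0, 0, -0.03], [0, 0, 0], 10], [[0, 0, -0.06], [0, 0, 0], 10], [[0, 0, -0.09], [0, 0, 0], 10], [[0, 0, -0.12], [0, 0, 0], 10], [[0, 0, -0.15], [0, 0, 0], 10], [[0, 0, -0.18], [0, 0, 0], 10], [[0, 0, -0.21], [0, 0, 0], 10], [[0, 0, -0.24], [0, 0, 0], 10], [[0, 0, -0.27], [0, 0, 0], 10], [[0, 0, -0.3], [0, 0, 0], 10]]}}

```text
clock: 14.35
eef_pos: [593.5, -153.6, 139.5]
eef_rot: [2.362, -0.003, 1.323]
wrist_force: [0.3, -0.8, -3.1]
finger_gap: 20.7
```

Run:
```python
from h import *
s=manip.read_state(); T=tcp(s);print(s["clock"],s["joints"].round(3),s["wrist_force"],s["moment"])
a=T[:3,:3]@[.0014,.7070,-.7072];o=T[:3,3]+T[:3,:3]@[-.1,-28.3,34.25];print(a,o)
```

```text
14.35 [-0.34   0.282  1.973  0.547  0.128 -2.178] [ 0.26641979 -0.82084878 -3.09873164] [ 1.29932106e-01  3.41216885e-01 -2.39162376e-04]
[ 0.00517272 -0.00274556  0.99997425] [ 597.38403747 -154.58911564   95.24960208]
```

Request:
{"fn": "apply_moves", "kwargs": {"series": [[[0, 0, 0], [0, 0, 0], 30], [[0, 0, 0], [0, 0, 0], 60], [[0, 0, 0], [0, 0, 0], 100], [[0, 0, 0], [0, 0, 0], 100], [[0, 0, 0], [0, 0, 0], 100], [[0, 0, 0], [0, 0, 0], 100], [[-0.7, 0.2, 0.7], [0, 0, 0], 100], [[-2, 0.5, 2], [0, 0, 0], 100], [[-4, 1, 4], [0, 0, 0], 100], [[-6, 1.5, 6.5], [0, 0, 0], 100]]}}

```text
clock: 15.6
eef_pos: [532.8, -138.5, 204.7]
eef_rot: [2.363, -0.003, 1.323]
wrist_force: [0.8, 0.1, -0.0]
finger_gap: 93.8
```

Run:
```python
from h import *
T,p,d=snap("w7"); s=manip.read_state(); print(s["clock"],s["joints"].round(3),T.round(3))
p,d=manip.camera("scene")
cv2.imwrite("pics/s7c.png",cv2.resize(p[170:280,220:300,::-1],None,fx=5,fy=5,interpolation=cv2.INTER_CUBIC))
```

```text
15.65 [-0.356  0.025  2.08   0.295  0.268 -1.931] [[ 2.46000e-01  6.90000e-01  6.81000e-01  5.32774e+02]
 [ 9.69000e-01 -1.77000e-01 -1.71000e-01 -1.38475e+02]
 [ 3.00000e-03  7.02000e-01 -7.12000e-01  2.04740e+02]
 [ 0.00000e+00  0.00000e+00  0.00000e+00  1.00000e+00]]
```

View pics/s7c.png

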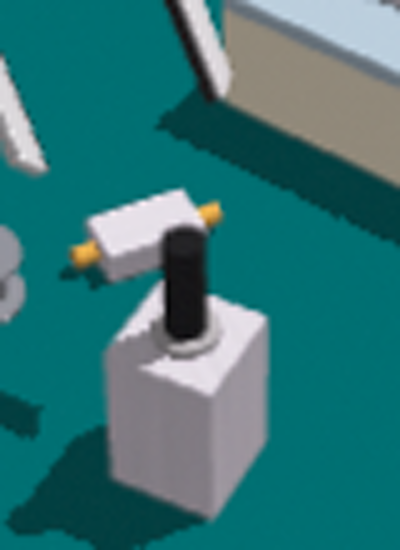

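View pics/w7.png

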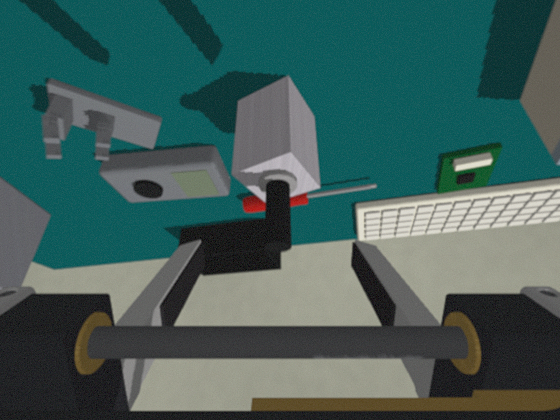

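The pin stands upright in the stand, collar seated. Next I go over the box with the tool down to locate the holes.

Request:
{"fn": "apply_moves", "kwargs": {"series": [[[-1, 2, 1], [0.02, 0.08, 0], 100], [[-2, 6, 2], [0.05, 0.19, 0], 100], [[-3.2, 10, 3], [0.07, 0.28, 0], 100], [[-4.5, 15, 4], [0.1, 0.38, 0], 100], [[-6, 20, 5], [0.12, 0.47, 0], 100], [[-7, 24, 5.5], [0.14, 0.57, 0], 100], [[-8, 28, 5.5], [0.168, 0.66, 0], 100], [[-9.3, 31.3, 5.5], [0.192, 0.755, 0.002], 100], [[-9.3, 31.3, 5.5], [0.192, 0.755, 0.002], 100], [[-9.3, 31.3, 5.5], [0.192, 0.755, 0.002], 100]]}}

```text
clock: 16.95
eef_pos: [440.9, 174.0, 258.9]
eef_rot: [3.14, -0.003, 1.323]
wrist_force: [0.2, 0.0, -0.2]
finger_gap: 93.8
```

Run:
```python
from h import *
T,p,d=snap("w8"); s=manip.read_state(); print(s["clock"],s["joints"].round(3),T.round(3))
```

```text
17.0 [ 0.297  0.104  1.688  0.002  1.346 -1.026] [[ 2.45000e-01  9.69000e-01  2.00000e-03  4.40913e+02]
 [ 9.69000e-01 -2.45000e-01  3.00000e-03  1.73985e+02]
 [ 3.00000e-03  1.00000e-03 -1.00000e+00  2.58852e+02]
 [ 0.00000e+00  0.00000e+00  0.00000e+00  1.00000e+00]]
```

View pics/w8.png

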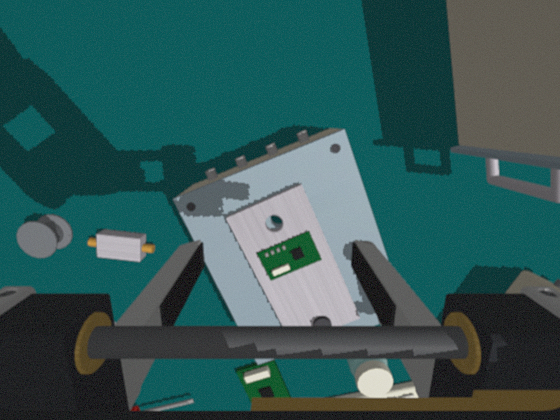

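Run:
```python
from h import *
p=np.load("w8.npz")["p"]
cv2.imwrite("pics/w8c.png",cv2.resize(p[200:246,250:300,::-1],None,fx=12,fy=12,interpolation=cv2.INTER_CUBIC))
cv2.imwrite("pics/w8d.png",cv2.resize(p[120:340,165:395,::-1],None,fx=3,fy=2.7,interpolation=cv2.INTER_CUBIC))
```

```text
(no output)
```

View pics/w8c.png

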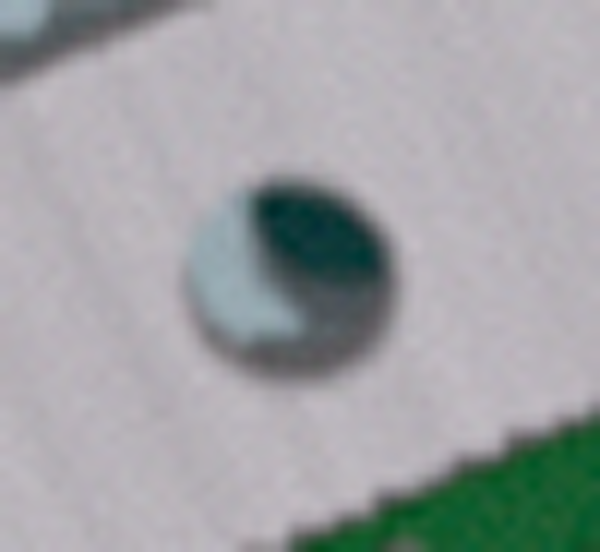

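View pics/w8d.png

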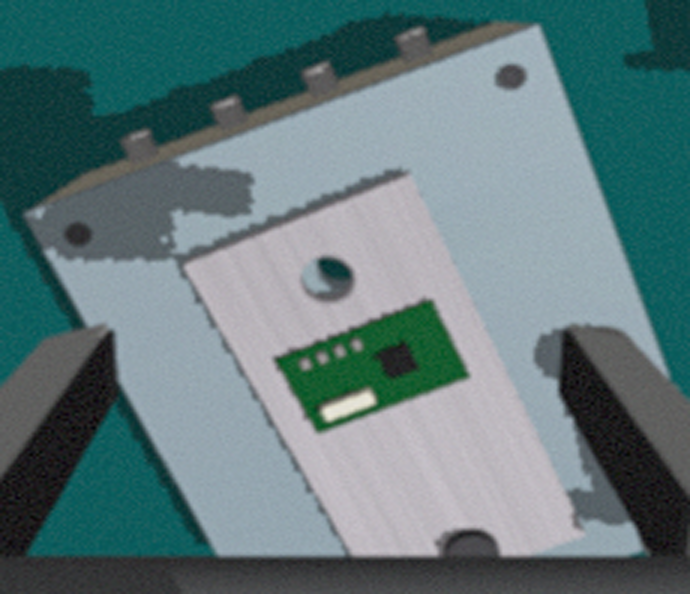

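Run:
```python
from h import *
from scipy.optimize import least_squares
z=np.load("w8.npz");T=z["T"]
c=lambda a,Z:cast("wrist",250+(a[0]-5.5)/12,200+(a[1]-5.5)/12,Z,T)
dd=lambda a,Z:cast("wrist",165+(a[0]-1)/3,120+(a[1]-.85)/2.7,Z,T)
# plate hole rim
rim=[(186,285),(290,176),(397,285),(290,382),(215,205),(370,205),(212,350),(370,350)]
P=np.array([c(a,95)[:2] for a in rim])
f=least_squares(lambda v:np.hypot(*(P-v).T)-9.75,P.mean(0));print("plate hole",f.x,f.fun.round(2))
ph=f.x
Q=np.array([c(a,85)[:2] for a in [(250,192),(252,215),(256,240),(268,272),(285,298),(302,325)]])
f=least_squares(lambda v:np.hypot(*(Q-v).T)-9.75,ph);print("deck arc",f.x,f.fun.round(2), "off",f.x-ph)
dk=f.x
L=dd((30,212),85);A=dd((540,25),85);Rr=dd((668,370),85);Lf=dd((215,555),85)
ang=lambda a,b:np.degrees(np.arctan2(*(b-a)[1::-1]))
print("corners",L,A,np.linalg.norm(A-L)," y-edge ang",ang(L,A)-90,"right edge",ang(A,Rr),"left",ang(L,Lf))
s1=dd((78,234),86);s2=dd((511,76),86);print("screws",ang(s1,s2)-90,np.linalg.norm(s1-s2))
pl=ang(dd((185,262),95),dd((405,172),95))-90;pr=ang(dd((408,175),95),dd((582,535),95));print("plate",pl,pr)
# screw head
print("plate screw",dd((469,545),99))
e=np.radians(ang(L,A)-90);print("pred pivot from plate hole",ph+140*np.array([np.cos(np.radians(pl)),np.sin(np.radians(pl))]), "from deck",dk+140*np.array([np.cos(e),np.sin(e)]))
```

```text
plate hole [463.77230405 164.83459671] [-0.08  0.12 -0.1   0.2   0.2   0.33  0.27  0.17]
deck arc [463.68531015 170.91119357] [ 0.76  0.01 -0.41 -0.58 -0.33  0.92] off [-0.0869939   6.07659686]
corners [412.2696344  64.8876606  85.       ] [385.55962974 260.80720972  85.        ] 197.73187420382487  y-edge ang 7.763357957802299 right edge 7.935506798911357 left 6.556530736655424
screws 7.924560339571272 169.3992773180277
plate 10.737827438158803 10.007920202836134
plate screw [596.76454348 189.01718924  99.        ]
pred pivot from plate hole [601.32090444 190.91873997] from deck [602.40213053 189.82266481]
```

Plate hole at (463.8,164.8) and deck hole at (463.4,170.9), with the plate about +2.5° off. The edges and the hole arc agree. Now back above the pin.

Request:
{"fn": "apply_moves", "kwargs": {"series": [[[1, -2.5, 0], [0, 0, 0], 100], [[3, -7, 0], [0, 0, 0], 100], [[5.5, -12, 0], [0, 0, 0], 100], [[8, -17, 0], [0, 0, 0], 100], [[10.5, -22, 0], [0, 0, 0], 100], [[12.8, -27, 0], [0, 0, 0], 100], [[14.5, -31, 0], [0, 0, 0], 100], [[15.65, -32.85, 0], [0, 0, 0], 100], [[15.65, -32.85, -1], [0, 0, 0], 100], [[15.65, -32.85, -1], [0, 0, 0], 100]]}}

```text
clock: 18.25
eef_pos: [596.3, -153.8, 248.4]
eef_rot: [-3.141, -0.004, 1.322]
wrist_force: [1.2, -0.3, -0.6]
finger_gap: 94.1
```

Run:
```python
from h import *
T,p,d=snap("w9"); s=manip.read_state(); print(s["clock"],s["joints"].round(3),T.round(3))
cv2.imwrite("pics/w9c.png",cv2.resize(p[120:300,190:370,::-1],None,fx=3,fy=3,interpolation=cv2.INTER_CUBIC))
print(proj("wrist",[597.4,-154.6,161],T),proj("wrist",[597.4,-154.6,95],T))
```

```text
18.3 [-0.313  0.437  1.292  0.004  1.413 -1.636] [[ 2.46000e-01  9.69000e-01 -0.00000e+00  5.96305e+02]
 [ 9.69000e-01 -2.46000e-01  4.00000e-03 -1.53790e+02]
 [ 4.00000e-03 -1.00000e-03 -1.00000e+00  2.48371e+02]
 [ 0.00000e+00  0.00000e+00  0.00000e+00  1.00000e+00]]
[276.34561551 225.551825  ] [276.31237108 205.21061181]
```

View pics/w9c.png

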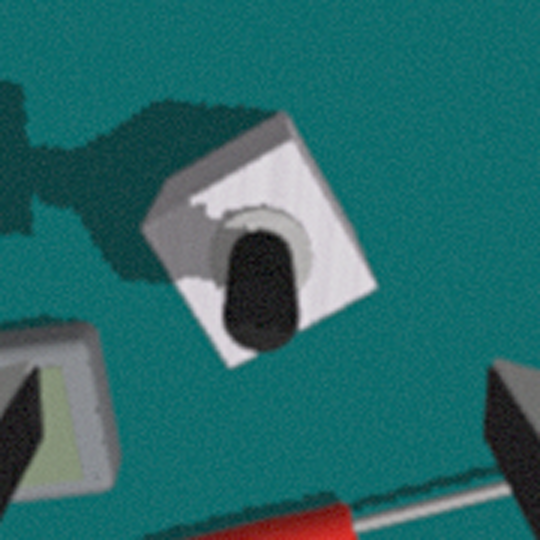

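The handle's top disc is at about (277,225), as predicted to within 1 px. Descending and gripping.

Request:
{"fn": "apply_moves", "kwargs": {"series": [[[0.1, -0.05, -1.5], [0, 0, 0], 100], [[0.1, -0.05, -4], [0, 0, 0], 100], [[0.1, -0.05, -6.5], [0, 0, 0], 100], [[0.1, -0.05, -8.5], [0, 0, 0], 100], [[0.1, -0.05, -10], [0, 0, 0], 100], [[0.1, -0.05, -10.7], [0, 0, 0], 100], [[0.1, -0.05, -10.7], [0, 0, 0], 80], [[0.1, -0.05, -10.7], [0, 0, 0], 60], [[0.1, -0.05, -10.7], [0, 0, 0], 40], [[0.1, -0.05, -10.7], [0, 0, 0], 30]], "grip_force": 55}}

```text
clock: 19.55
eef_pos: [598.2, -154.7, 142.9]
eef_rot: [3.14, -0.003, 1.322]
wrist_force: [0.4, -0.2, -1.4]
finger_gap: 57.5
```

Request:
{"fn": "apply_moves", "kwargs": {"series": [[[0, 0, 0], [0, 0, 0], 10], [[0, 0, 0], [0, 0, 0], 10], [[0, 0, 0], [0, 0, 0], 10], [[0, 0, 0], [0, 0, 0], 10], [[0, 0, 0], [0, 0, 0], 10], [[0, 0, 0], [0, 0, 0], 10], [[0, 0, 0.5], [0, 0, 0], 10], [[0, 0, 1], [0, 0, 0], 10], [[0, 0, 2], [0, 0, 0], 10], [[0, 0, 3], [0, 0, 0], 10]], "grip_force": 58}}

```text
clock: 20.8
eef_pos: [598.1, -154.7, 173.5]
eef_rot: [3.141, -0.003, 1.322]
wrist_force: [0.2, -0.4, -2.0]
finger_gap: 21.1
```

Request:
{"fn": "apply_moves", "kwargs": {"series": [[[0, 0, 3], [0, 0, 0], 10], [[0, 0, 6], [0, 0, 0], 10], [[-0.5, 1.5, 8], [0, 0, 0], 10], [[-2, 5.5, 9], [0, 0, 0], 10], [[-4, 10, 9], [0, 0, 0], 10], [[-6.5, 16, 9], [0, 0, 0], 10], [[-9, 22, 9], [0, 0, 0], 10], [[-11.3, 27.5, 9], [0, 0, 0], 10], [[-13, 31.5, 8.5], [0, 0, 0], 10], [[-13.5, 32.5, 8.2], [0, 0, 0], 10]]}}

```text
clock: 22.05
eef_pos: [461.3, 172.8, 254.6]
eef_rot: [3.141, -0.004, 1.326]
wrist_force: [0.3, -0.2, -3.1]
finger_gap: 21.2
```

Request:
{"fn": "apply_moves", "kwargs": {"series": [[[0, 0, 0], [0, 0, 0], 10], [[0, 0, 0], [0, 0, 0], 10], [[0, 0, 0], [0, 0, 0], 10], [[0, 0, 0], [0, 0, 0], 10], [[0, 0, 0], [0, 0, 0], 10], [[0, 0, 0], [0, 0, 0], 10], [[0, 0, 0], [0, 0, 0], 10], [[0, 0, 0], [0, 0, 0], 10], [[0, 0, 0], [0, 0, 0], 10], [[0, 0, 0], [0, 0, 0], 10]]}}

```text
clock: 23.3
eef_pos: [463.0, 170.4, 254.5]
eef_rot: [3.141, -0.004, 1.322]
wrist_force: [-1.1, -0.1, -2.4]
finger_gap: 21.3
```

Run:
```python
from h import *
T,p,d=snap("w10"); s=manip.read_state(); print(s["clock"],s["joints"].round(3),T.round(4))
cv2.imwrite("pics/w10c.png",cv2.resize(p[160:280,220:340,::-1],None,fx=5,fy=5,interpolation=cv2.INTER_CUBIC))
p,d=manip.camera("scene");np.savez("scene10.npz",p=p)
cv2.imwrite("pics/s10c.png",cv2.resize(p[90:220,255:380,::-1],None,fx=5,fy=4.6,interpolation=cv2.INTER_CUBIC))
print(proj("wrist",[463.8,164.8,95],T),proj("wrist",T[:3,3]+T[:3,:3]@[0,0,127.9],T))
```

```text
23.35 [ 0.277  0.153  1.644  0.003  1.342 -1.046] [[ 2.459000e-01  9.693000e-01  1.400000e-03  4.630381e+02]
 [ 9.693000e-01 -2.459000e-01  3.300000e-03  1.703849e+02]
 [ 3.500000e-03  6.000000e-04 -1.000000e+00  2.545321e+02]
 [ 0.000000e+00  0.000000e+00  0.000000e+00  1.000000e+00]]
[271.89983394 204.26880267] [277.34209801 210.63170636]
```

View pics/w10c.png

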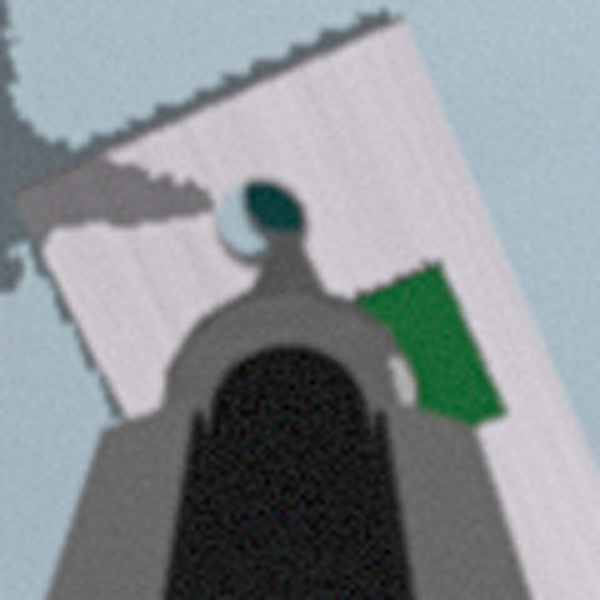

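View pics/s10c.png

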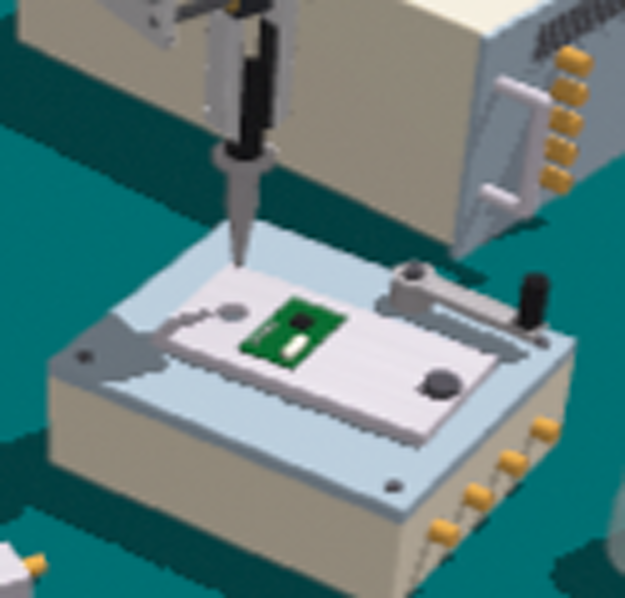

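Run:
```python
from h import *
print("scene plate hole cast",cast("scene",301.2,157.7,95), "tip cast at 126.6",cast("scene",302.2,147.0,126.6))
z=np.load("w10.npz");T=z["T"]
print("wrist tip",cast("wrist",277,209.4,126.6,T),cast("wrist",277,206.2,126.6,T))
print("hole",cast("wrist",271.7,204.6,95,T))
```

```text
scene plate hole cast [466.04724999 162.48181055  95.        ] tip cast at 126.6 [460.54228025 171.20147161 126.6       ]
wrist tip [461.95192342 170.78327047 126.6       ] [458.86405952 171.56633864 126.6       ]
hole [464.10038113 164.50282628  95.        ]
```

Request:
{"fn": "apply_moves", "kwargs": {"series": [[[0.12, -0.15, -0.2], [0, 0, 0], 10], [[0.12, -0.15, -0.6], [0, 0, 0], 10], [[0.12, -0.15, -1], [0, 0, 0], 10], [[0.12, -0.15, -1.4], [0, 0, 0], 10], [[0.12, -0.15, -1.8], [0, 0, 0], 10], [[0.12, -0.15, -2.2], [0, 0, 0], 10], [[0.12, -0.15, -2.6], [0, 0, 0], 10], [[0.12, -0.15, -2.8], [0, 0, 0], 10], [[0.12, -0.15, -2.8], [0, 0, 0], 10], [[0.12, -0.15, -2.8], [0, 0, 0], 10]], "grip_force": 60}}

```text
clock: 24.65
eef_pos: [464.3, 168.9, 226.7]
eef_rot: [3.141, -0.004, 1.322]
wrist_force: [-0.4, -0.2, -0.8]
finger_gap: 21.7
```

Run:
```python
from h import *
T,p,d=snap("w11"); s=manip.read_state(); print(s["clock"],T[:3,3].round(2),s["wrist_force"])
cv2.imwrite("pics/w11c.png",cv2.resize(p[170:230,240:310,::-1],None,fx=9,fy=9,interpolation=cv2.INTER_CUBIC))
p,d=manip.camera("scene")
cv2.imwrite("pics/s11c.png",cv2.resize(p[120:190,270:350,::-1],None,fx=8,fy=8,interpolation=cv2.INTER_CUBIC))
```

```text
24.7 [464.3  168.9  226.69] [ 0.48948417  0.3435407  -0.4990474 ]
```

View pics/w11c.png

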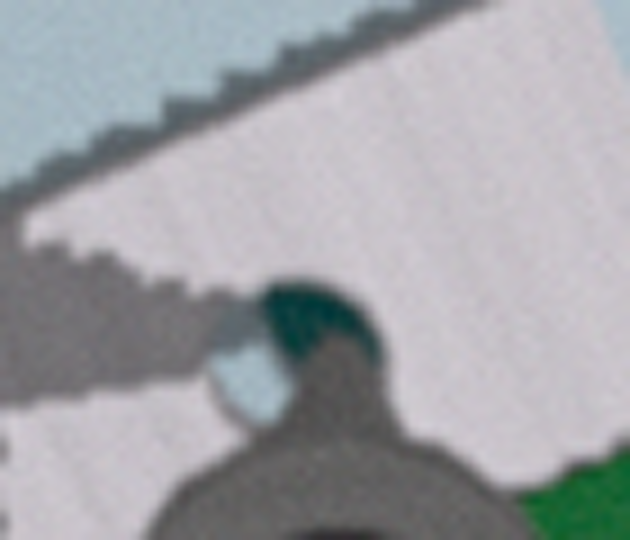

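View pics/s11c.png

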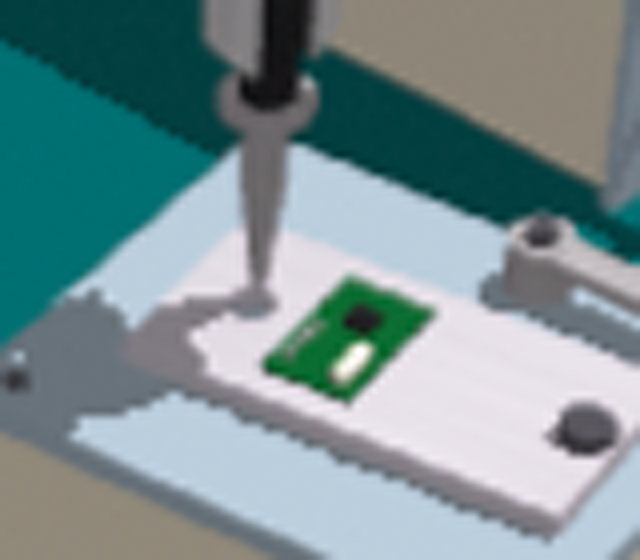

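The tip is over the plate hole, offset towards the deck hole as intended. I'll descend gently and watch the force.

Request:
{"fn": "apply_moves", "kwargs": {"series": [[[0, 0, -0.3], [0, 0, 0], 10], [[0, 0, -0.6], [0, 0, 0], 10], [[0, 0, -0.9], [0, 0, 0], 10], [[0, 0, -1.2], [0, 0, 0], 10], [[0, 0, -1.5], [0, 0, 0], 10], [[0, 0.05, -1.8], [0, 0, 0], 10], [[0, 0.1, -2.1], [0, 0, 0], 10], [[0, 0.15, -2.3], [0, 0, 0], 10], [[0, 0.15, -2.5], [0, 0, 0], 10], [[0, 0.15, -2.5], [0, 0, 0], 10]]}}

```text
clock: 26.0
eef_pos: [464.3, 170.3, 201.3]
eef_rot: [3.141, -0.003, 1.322]
wrist_force: [1.0, -3.8, -2.0]
finger_gap: 20.9
```

Request:
{"fn": "apply_moves", "kwargs": {"series": [[[0, 0, -0.3], [0, 0, 0], 10], [[0, 0, -0.6], [0, 0, 0], 10], [[0, 0, -0.9], [0, 0, 0], 10], [[0, 0, -1.2], [0, 0, 0], 10], [[0, 0, -1.4], [0, 0, 0], 10], [[0, 0, -1.6], [0, 0, 0], 10], [[0, 0, -1.8], [0, 0, 0], 10], [[0, 0, -2], [0, 0, 0], 10], [[0, 0, -2], [0, 0, 0], 10], [[0, 0, -2], [0, 0, 0], 10]]}}

```text
clock: 27.25
eef_pos: [464.2, 170.3, 181.3]
eef_rot: [3.141, -0.003, 1.322]
wrist_force: [1.8, -3.1, -3.6]
finger_gap: 21.4
```

Request:
{"fn": "apply_moves", "kwargs": {"series": [[[0, 0, -0.2], [0, 0, 0], 10], [[0, 0, -0.4], [0, 0, 0], 10], [[0, 0, -0.6], [0, 0, 0], 10], [[0, 0, -0.8], [0, 0, 0], 10], [[0, 0, -1], [0, 0, 0], 10], [[0, 0, -1.1], [0, 0, 0], 10], [[0, 0, -1.2], [0, 0, 0], 10], [[0, 0, -1.3], [0, 0, 0], 10], [[0, 0, -1.4], [0, 0, 0], 10], [[0, 0, -1.4], [0, 0, 0], 10]]}}

```text
clock: 28.5
eef_pos: [464.2, 170.3, 167.4]
eef_rot: [3.141, -0.003, 1.322]
wrist_force: [0.8, -3.5, -1.5]
finger_gap: 20.9
```

Run:
```python
from h import *
s=manip.read_state(); T=tcp(s);print(s["clock"],T[:3,3].round(2),s["wrist_force"],s["moment"])
```

```text
28.5 [464.2  170.34 167.39] [ 0.75869265 -3.46183402 -1.54006074] [-0.83102882 -0.32715084 -0.0496752 ]
```

Request:
{"fn": "apply_moves", "kwargs": {"series": [[[0, 0, -0.15], [0, 0, 0], 10], [[0, 0, -0.3], [0, 0, 0], 10], [[0, 0, -0.45], [0, 0, 0], 10], [[0, 0, -0.6], [0, 0, 0], 10], [[0, 0, -0.75], [0, 0, 0], 10], [[0, 0, -0.9], [0, 0, 0], 10], [[0, 0, -1.05], [0, 0, 0], 10], [[0, 0, -1.2], [0, 0, 0], 10], [[0, 0, -1.2], [0, 0, 0], 10], [[0, 0, -1.2], [0, 0, 0], 10]]}}

```text
clock: 29.75
eef_pos: [464.2, 170.4, 155.4]
eef_rot: [3.141, -0.003, 1.322]
wrist_force: [-0.2, -3.4, -3.2]
finger_gap: 21.3
```

Run:
```python
from h import *
s=manip.read_state(); T=tcp(s);print(s["clock"],T[:3,3].round(2),s["wrist_force"],s["moment"])
```

```text
29.75 [464.21 170.37 155.36] [-0.24196801 -3.43570221 -3.22213542] [-0.70933394 -0.44018825 -0.01940827]
```

Request:
{"fn": "apply_moves", "kwargs": {"series": [[[0, 0, -0.2], [0, 0, 0], 10], [[0, 0, -0.4], [0, 0, 0], 10], [[0, 0, -0.6], [0, 0, 0], 10], [[0, 0, -0.8], [0, 0, 0], 10], [[0, 0, -0.95], [0, 0, 0], 10], [[0, 0, -1.05], [0, 0, 0], 10], [[0, 0, -1.15], [0, 0, 0], 10], [[0, 0, -1.2], [0, 0, 0], 10], [[0, 0, -1.25], [0, 0, 0], 10], [[0, 0, -1.25], [0, 0, 0], 10]]}}

```text
clock: 31.0
eef_pos: [464.2, 170.4, 143.0]
eef_rot: [3.141, -0.004, 1.322]
wrist_force: [1.0, -2.9, -0.7]
finger_gap: 20.9
```

Run:
```python
from h import *
s=manip.read_state(); T=tcp(s);print(s["clock"],T[:3,3].round(2),s["wrist_force"],s["moment"])
p,d=manip.camera("scene")
cv2.imwrite("pics/s12c.png",cv2.resize(p[120:190,270:350,::-1],None,fx=8,fy=8,interpolation=cv2.INTER_CUBIC))
```

```text
31.0 [464.25 170.38 142.99] [ 1.02093359 -2.89129049 -0.65457702] [-0.70421353 -0.30974533  0.00131539]
```

View pics/s12c.png

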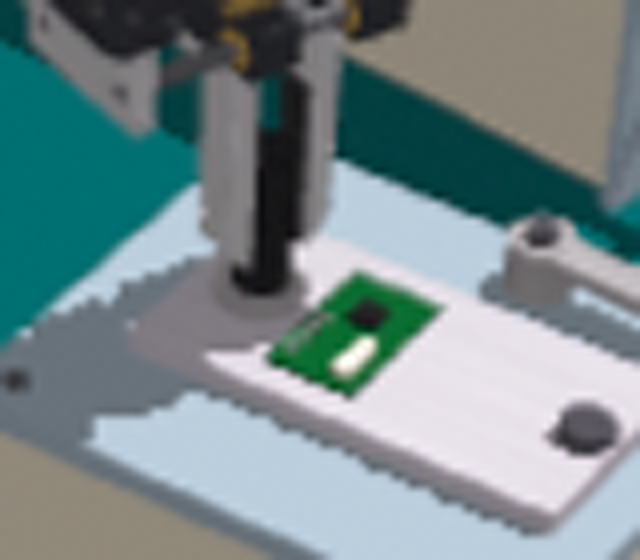

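Nearly seated. I'll press down a little until the collar contacts.

Request:
{"fn": "apply_moves", "kwargs": {"series": [[[0, 0, -0.03], [0, 0, 0], 10], [[0, 0, -0.06], [0, 0, 0], 10], [[0, 0, -0.09], [0, 0, 0], 10], [[0, 0, -0.12], [0, 0, 0], 10], [[0, 0, -0.15], [0, 0, 0], 10], [[0, 0, -0.18], [0, 0, 0], 10], [[0, 0, -0.21], [0, 0, 0], 10], [[0, 0, -0.21], [0, 0, 0], 10], [[0, 0, -0.21], [0, 0, 0], 10], [[0, 0, -0.21], [0, 0, 0], 10]]}}

```text
clock: 32.3
eef_pos: [464.4, 170.5, 142.3]
eef_rot: [3.14, -0.004, 1.322]
wrist_force: [-5.9, -4.5, 17.9]
finger_gap: 21.0
```

The collar is seated, with 18 N reaction. Release and back straight up.

Request:
{"fn": "apply_moves", "kwargs": {"series": [[[0, 0, 0], [0, 0, 0], 25], [[0, 0, 0], [0, 0, 0], 35], [[0, 0, 0], [0, 0, 0], 60], [[0, 0, 0], [0, 0, 0], 80], [[0, 0, 0], [0, 0, 0], 80], [[0, 0, 0.5], [0, 0, 0], 80], [[0, 0, 2], [0, 0, 0], 80], [[0, 0, 4.5], [0, 0, 0], 80], [[0, 0, 7.5], [0, 0, 0], 80], [[0, 0, 10], [0, 0, 0], 80]]}}

```text
clock: 33.55
eef_pos: [464.3, 170.4, 243.3]
eef_rot: [3.14, -0.004, 1.322]
wrist_force: [0.6, -0.4, 0.3]
finger_gap: 75.2
```

Run:
```python
from h import *
T,p,d=snap("w13"); s=manip.read_state(); print(s["clock"],T.round(3),s["joints"].round(3),s["wrist_force"])
p,d=manip.camera("scene")
cv2.imwrite("pics/s13c.png",cv2.resize(p[120:200,260:380,::-1],None,fx=6,fy=6,interpolation=cv2.INTER_CUBIC))
```

```text
33.6 [[ 2.46000e-01  9.69000e-01  3.00000e-03  4.64332e+02]
 [ 9.69000e-01 -2.46000e-01  4.00000e-03  1.70415e+02]
 [ 4.00000e-03  2.00000e-03 -1.00000e+00  2.43301e+02]
 [ 0.00000e+00  0.00000e+00  0.00000e+00  1.00000e+00]] [ 0.276  0.161  1.655  0.003  1.318 -1.047] [ 0.36394412 -0.9831177   2.93885559]
```

View pics/s13c.png

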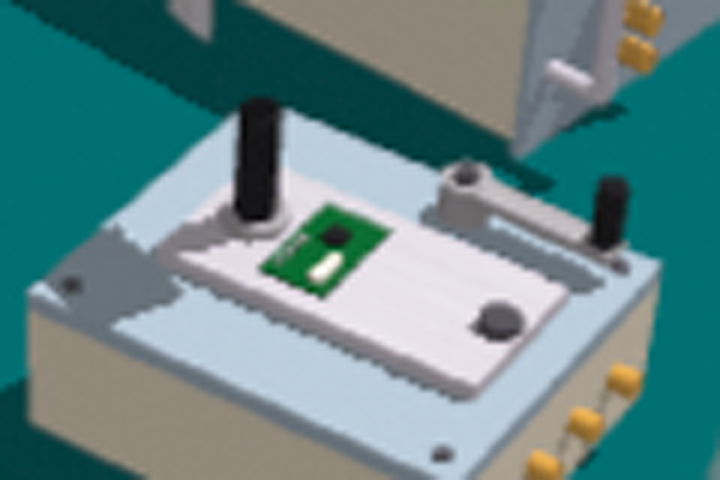

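View pics/w13.png

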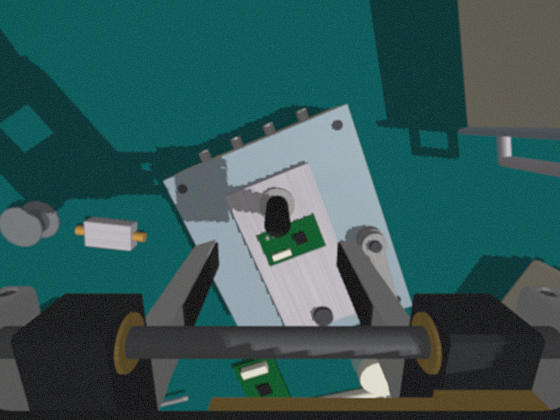

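The pin is seated upright with its collar flat on the plate. Now the latch: I'll move above the post with the jaws aligned along its swing direction.

Request:
{"fn": "apply_moves", "kwargs": {"series": [[[1, 1, 0.5], [0, 0, 0.04], 80], [[3, 2.5, 0.5], [0, 0, 0.08], 70], [[5, 4, 0.5], [0, 0, 0.12], 60], [[7, 5.5, 0.5], [0, 0, 0.16], 50], [[9, 7, 0.5], [0, 0, 0.2], 50], [[11, 8, 0.5], [0, 0, 0.24], 50], [[13, 8.5, 0.5], [0, 0, 0.28], 50], [[13.5, 8.7, 0.5], [0, 0, 0.28], 50], [[13.5, 8.7, 0.5], [0, 0, 0.28], 50], [[13.5, 8.7, 0.5], [0, 0, 0.28], 50]]}}

```text
clock: 34.9
eef_pos: [598.8, 257.3, 246.0]
eef_rot: [3.141, -0.003, 1.602]
wrist_force: [-0.2, -0.1, 0.8]
finger_gap: 47.4
```

Run:
```python
from h import *
T,p,d=snap("w14"); s=manip.read_state(); print(s["clock"],T.round(3),s["joints"].round(3))
print(proj("wrist",[605.7,259,141],T),proj("wrist",[526,257,106],T))
```

```text
34.95 [[-3.10000e-02  1.00000e+00  0.00000e+00  5.98762e+02]
 [ 1.00000e+00  3.10000e-02  4.00000e-03  2.57251e+02]
 [ 3.00000e-03  1.00000e-03 -1.00000e+00  2.46044e+02]
 [ 0.00000e+00  0.00000e+00  0.00000e+00  1.00000e+00]] [ 0.348  0.522  1.176  0.003  1.442 -1.254]
[278.35137127 225.07194976] [278.72823215 132.14819564]
```

View pics/w14.png

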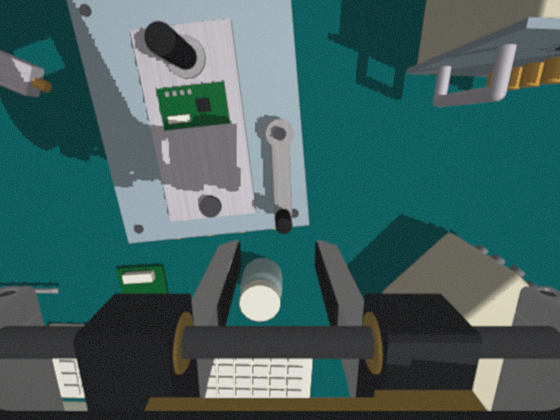

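The wrist view shows the latch pivot at (278,132), the post top at (284,224) and the pin upright at the upper left.

Run:
```python
from h import *
z=np.load("w14.npz");T=z["T"];p=z["p"]
g=p.max(2)[205:245,265:305];m=(g<70).astype(np.uint8);n,l,st,ce=cv2.connectedComponentsWithStats(m);print(st[1:],ce[1:]+[265,205])
cv2.imwrite("pics/w14c.png",cv2.resize(p[110:240,245:325,::-1],None,fx=5,fy=4.5,interpolation=cv2.INTER_CUBIC))
po=cast("wrist",284,224,141,T);pv=cast("wrist",278.5,132,106,T);print(po,pv,np.hypot(*(po-pv)[:2]),np.degrees(np.arctan2(*(po-pv)[1::-1])))
```

```text
[[ 10   4  17  25 341]] [[282.90909091 221.23460411]]
[604.53529833 264.02102439 141.        ] [525.87254489 256.78244115 106.        ] 78.99510027172377 5.25757772032481
```

View pics/w14c.png

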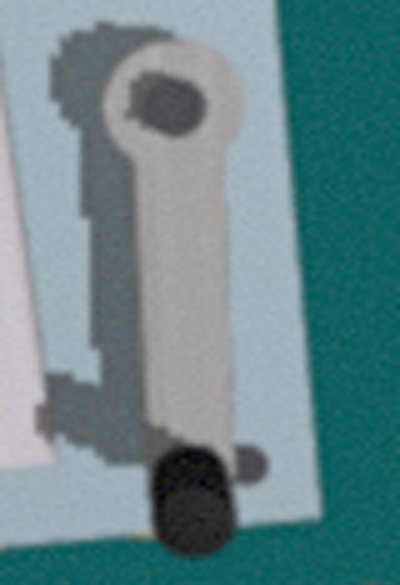

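Request:
{"fn": "apply_moves", "kwargs": {"series": [[[0.55, 0.6, -1], [0, 0, 0], 50], [[0.55, 0.6, -3], [0, 0, 0], 50], [[0.55, 0.6, -5.5], [0, 0, 0], 50], [[0.55, 0.6, -8], [0, 0, 0], 50], [[0.55, 0.6, -10], [0, 0, 0], 50], [[0.55, 0.6, -10.6], [0, 0, 0], 45], [[0.55, 0.6, -10.6], [0, 0, 0], 35], [[0.55, 0.6, -10.6], [0, 0, 0], 28], [[0.55, 0.6, -10.6], [0, 0, 0], 28], [[0.55, 0.6, -10.6], [0, 0, 0], 28]], "grip_force": 10}}

```text
clock: 36.2
eef_pos: [604.9, 263.4, 140.3]
eef_rot: [3.141, -0.004, 1.602]
wrist_force: [0.4, -0.2, 0.1]
finger_gap: 26.0
```

Run:
```python
from h import *
T,p,d=snap("w15"); s=manip.read_state(); print(s["clock"],T[:3,3].round(2),s["wrist_force"],s["finger_gap"],s["joints"].round(3))
C=np.array([525.9,257]);a0=np.radians(4.5)
for k in range(1,17):
    a=a0-.1*k;q=C+80*np.array([np.cos(a),np.sin(a)])-T[:2,3];print(k,(q/10).round(2),round(-.1*k,1))
```

```text
36.25 [604.86 263.37 140.33] [ 0.33374683 -0.42059857 -0.14356415] 26.62778898512857 [ 0.354  0.62   1.273  0.003  1.247 -1.249]
1 [ 0.1  -0.81] -0.1
2 [ 0.05 -1.61] -0.2
3 [-0.09 -2.39] -0.3
4 [-0.31 -3.16] -0.4
5 [-0.6  -3.91] -0.5
6 [-0.96 -4.62] -0.6
7 [-1.39 -5.29] -0.7
8 [-1.89 -5.92] -0.8
9 [-2.45 -6.49] -0.9
10 [-3.06 -7.01] -1.0
11 [-3.72 -7.46] -1.1
12 [-4.42 -7.84] -1.2
13 [-5.16 -8.15] -1.3
14 [-5.92 -8.39] -1.4
15 [-6.71 -8.55] -1.5
16 [-7.5  -8.63] -1.6
```

View pics/w15.png

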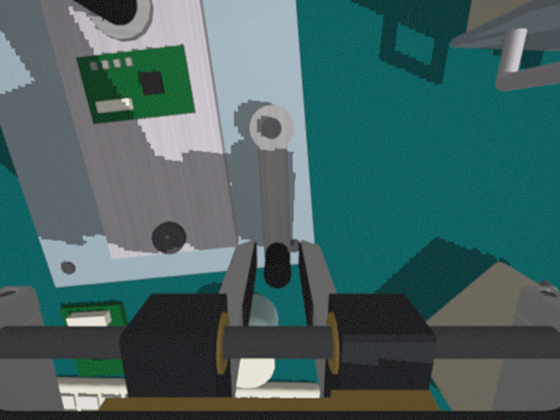

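The post is between the fingers. Swing it along its arc.

Request:
{"fn": "apply_moves", "kwargs": {"series": [[[0.1, -0.8, 0], [0, 0, -0.1], 28], [[0.05, -1.6, 0], [0, 0, -0.2], 28], [[-0.1, -2.4, 0], [0, 0, -0.3], 28], [[-0.3, -3.15, 0], [0, 0, -0.4], 28], [[-0.6, -3.9, 0], [0, 0, -0.5], 28], [[-0.95, -4.6, 0], [0, 0, -0.6], 28], [[-1.4, -5.3, 0], [0, 0, -0.7], 28], [[-1.9, -5.9, 0], [0, 0, -0.8], 28], [[-2.45, -6.5, 0], [0, 0, -0.9], 28], [[-3.05, -7, 0], [0, 0, -1.0], 28]]}}

```text
clock: 37.5
eef_pos: [574.2, 193.4, 140.1]
eef_rot: [3.141, -0.004, 0.599]
wrist_force: [0.9, 1.7, 0.0]
finger_gap: 26.1
```

Request:
{"fn": "apply_moves", "kwargs": {"series": [[[-0.65, -0.45, 0], [0, 0, -0.1], 28], [[-1.35, -0.85, 0], [0, 0, -0.2], 28], [[-1.7, -1, 0], [0, 0, -0.25], 28], [[-2.1, -1.15, 0], [0, 0, -0.3], 28], [[-2.5, -1.25, 0], [0, 0, -0.35], 28], [[-2.85, -1.4, 0], [0, 0, -0.4], 28], [[-3.05, -1.42, 0], [0, 0, -0.42], 28], [[-3.25, -1.45, 0], [0, 0, -0.44], 28], [[-3.25, -1.45, 0], [0, 0, -0.44], 28], [[-3.25, -1.45, 0], [0, 0, -0.44], 28]]}}

```text
clock: 38.75
eef_pos: [541.7, 178.9, 139.9]
eef_rot: [3.141, -0.003, 0.163]
wrist_force: [0.9, 0.2, 1.5]
finger_gap: 26.3
```

Run:
```python
from h import *
T,p,d=snap("w16"); s=manip.read_state(); print(s["clock"],T[:3,3].round(2),s["wrist_force"],s["finger_gap"],s["joints"].round(3))
```

```text
38.8 [541.71 178.93 139.92] [ 1.0011755  -0.0668178   0.25185245] 26.390646296472287 [ 2.550e-01  4.310e-01  1.563e+00 -1.000e-03  1.144e+00  9.300e-02]
```

View pics/w16.png

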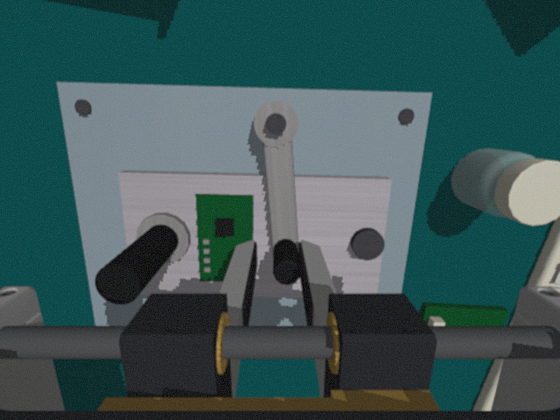

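Request:
{"fn": "apply_moves", "kwargs": {"series": [[[-0.1, -0.01, 0], [0, 0, -0.01], 28], [[-0.2, -0.02, 0], [0, 0, -0.02], 28], [[-0.3, -0.03, 0], [0, 0, -0.04], 28], [[-0.4, -0.04, 0], [0, 0, -0.05], 28], [[-0.45, -0.05, 0], [0, 0, -0.05], 28], [[-0.5, -0.05, 0], [0, 0, -0.05], 28], [[-0.55, -0.05, 0], [0, 0, -0.05], 28], [[-0.6, -0.06, 0], [0, 0, -0.05], 28], [[-0.6, -0.06, 0], [0, 0, -0.05], 28], [[-0.6, -0.06, 0], [0, 0, -0.05], 28]]}}

```text
clock: 40.05
eef_pos: [537.7, 178.6, 140.1]
eef_rot: [-3.142, -0.009, 0.111]
wrist_force: [20.1, 3.6, -10.1]
finger_gap: 28.1
```

The stop is reached (20 N). Back off to centre, open, and rise clear.

Request:
{"fn": "apply_moves", "kwargs": {"series": [[[0.3, 0, 0], [0, 0, 0], 28], [[0.55, 0, 0], [0, 0, 0], 28], [[0.6, 0, 0], [0, 0, 0], 28], [[0.6, 0, 0], [0, 0, 0], 40], [[0.6, 0, 0], [0, 0, 0], 40], [[0.6, 0, 1], [0, 0, 0], 40], [[0.6, 0, 3], [0, 0, 0], 40], [[0.6, 0, 6], [0, 0, 0], 40], [[0.6, 0, 9], [0, 0, 0], 40], [[0.6, 0, 12], [0, 0, 0], 40]]}}

```text
clock: 41.3
eef_pos: [541.6, 178.2, 261.8]
eef_rot: [3.141, -0.004, 0.112]
wrist_force: [0.3, 0.2, 0.1]
finger_gap: 37.7
```

Run:
```python
from h import *
T,p,d=snap("w17"); s=manip.read_state(); print(s["clock"],T[:3,3].round(2),s["wrist_force"])
z=cv2.imwrite
p,d=manip.camera("scene");z("pics/s17.png",p[:,:,::-1])
```

```text
41.35 [541.63 178.25 261.77] [ 0.2233863  -0.950185    3.01182725]
```

View pics/w17.png

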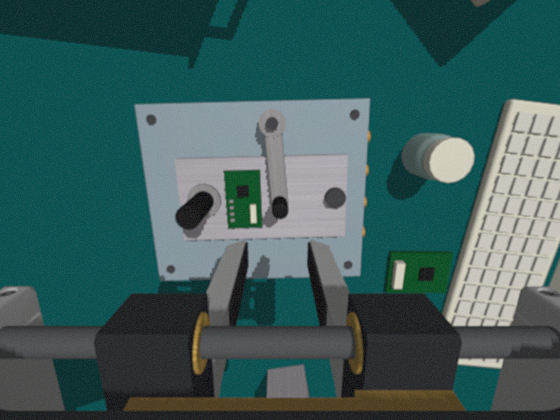

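View pics/s17.png

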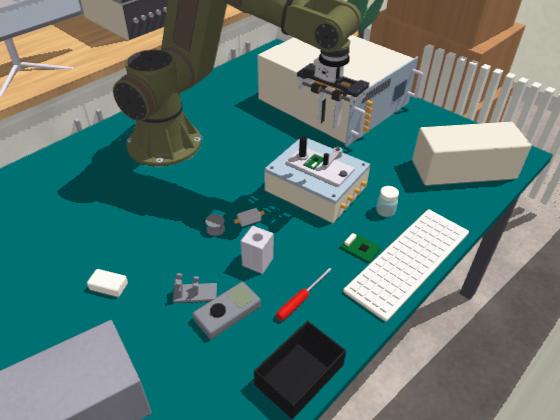

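The bar lies across the plate with the pin still upright. I'll check the latch angle and the plate's alignment numerically.

Run:
```python
from h import *
z=np.load("w17.npz");T=z["T"]
ang=lambda a,b:np.degrees(np.arctan2(*(b-a)[1::-1]))
c=lambda u,v,Z:cast("wrist",u,v,Z,T)
po=c(280,209,141);pv=c(272,124,106)
bx=[ang(c(151,119.5,86),c(354.5,114.5,86)),ang(c(170.5,269,86),c(348,265,86)),ang(c(136,104.5,85),c(370,98.5,85))]
pl=[ang(c(177,158,95),c(346,154.5,95)),ang(c(186,240.5,95),c(345,237,95))]
print("post",po,"piv",pv,np.hypot(*(po-pv)[:2]),"bar",ang(pv,po),"box",bx,"plate",pl,"q",np.radians(np.mean(bx)-ang(pv,po)))
cv2.imwrite("pics/w17c.png",cv2.resize(z["p"][90:285,125:385,::-1],None,fx=3,fy=3,interpolation=cv2.INTER_CUBIC))
```

```text
post [543.43669399 181.42960656 141.        ] piv [527.34747938 256.58554748 106.        ] 76.8588204559244 bar -77.91663585360509 box [np.float64(7.808942964273503), np.float64(7.732392216797063), np.float64(7.862243271840242)] plate [np.float64(7.602367452451537), np.float64(7.693142039741016)] q 1.4960583379735692
```

View pics/w17c.png

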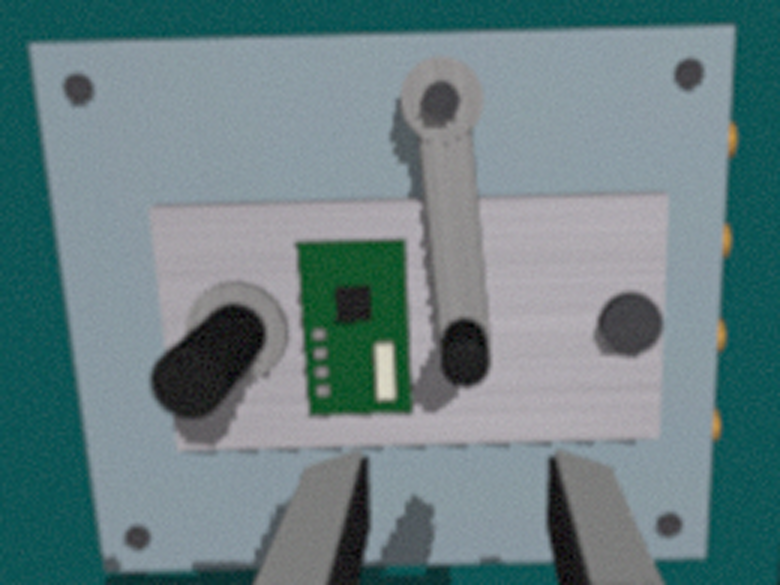

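Latch angle is about 1.50 and the plate is parallel to the box within 0.2°. Handing in.

```bash
python3 -c "
from cell import manip
print(manip.sign_off()); print(manip.read_state()['clock'])"
```

```text
the job is handed in; nothing more can be done
None
the job is handed in; nothing more can be done
```

The job is done and handed in at about 41.4 s, well inside the 66 s limit. I lifted the pin out of the cradle, stood it in the bored stand and let go. I then re-gripped it from above, drove it through the plate and box until the collar seated, and swung the latch across to its stop.

- **Pin:** it seated with about 18 N of reaction. In the last pictures it stands upright with its collar on the plate.
- **Plate:** it measures about 7.65° against the box's 7.8°, so the two are in line within 0.2°.
- **Latch:** it measures about 1.496 rad against the 1.5 rad stop. It met the stop with about 20 N and stayed there after I backed off.
- **Bystanders:** I compared these only by eye. They looked unmoved in the last scene picture, and the arm was touching nothing at the end.

**Joint limit:** while lowering the pin into the stand, joint 4 ran up to its limit. It read −1.0403 against the stated −1.04. It held the pin about 2 mm short of seating. I turned the wrist about the pin's axis and lowered the rest normally. Whether that reading counts as passing the range is not something I could check.

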